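Clamp the cam-lock cap onto the garment steamer's filler neck

ROBOT

A 7-joint arm with a two-finger parallel gripper is mounted at the origin on the work surface. World frame = base frame: x ahead of the robot, y to its left, z up, the work surface at z = 0. Lengths are in m, angles in rad, forces in N, time in s.
With the tool pointing down it reaches from about 0.425 to 0.875 m from the base axis. Payload 4.7 kg.
Tool frame: the origin (TCP) lies on the centre line of the jaws, within the pads' length; the fingertips stand 19 mm ahead of it and the grasp point (between the pads) is the TCP (ctrl.nose_length is the distance from the TCP to the fingertips, in m); z points along the fingers, x is the direction in which the jaws open and shut, and the axes are right-handed (so a half turn about z gives the same grasp; the last joint's range is limited). The gripper opens to 87 mm and grips with 3 to 60 N. Pads are 19 mm wide; open, the fingers measure 117 mm over their backs; the gripper's body (75 mm by 190 mm) begins 51 mm behind the grasp point.
Start: joints at [1.191, 0.321, -0.07, 1.45, 0.023, 1.371, -0.057], TCP at [0.249, -0.6, 0.242] pointing down, gripper open.
Joint ranges: [-2.86, 2.86], [-0.3, 2.09], [-1.38, 1.24], [0.06, 2.45], [-1.56, 4.7], [0.09, 2.05], [-2.69, 2.69]. Speed limits (rad/s): [2.57, 2.57, 3.14, 3.14, 3.14, 3.14, 3.14].

INTERFACE

Orientations are given as a rotation vector (axis times angle).
In Python, from bench import ctrl gives the robot as it stands. The module is installed in compiled form; this text tells all that it offers.
- The arm moves only by the shell command python3 -m crank 'ROWS' [OPENING] [FORCE]. ROWS is a JSON object of lists of equal length, an entry for each row: "dp": the shift along the tool's x, y, z in cm, a list of three; "delta_rot": the turn, a rotation vector about the tool's x, y, z in rad, a list of three. In form: {"dp": [[x, y, z], ...], "delta_rot": [[rx, ry, rz], ...]}. A call has exactly 8 rows; each row shifts and turns the commanded pose from where the row before left it, along the tool's axes as they then stand; what a row does not reach is not made up. A row lasts 1/10 s, in which the tool goes at most 50 mm and 8.59 degrees, less where a joint would pass 70% of its speed; a pose out of reach is approached as far as the arm can. A call with a gripper value outside its range is refused whole. OPENING is the finger opening in cm, from 0 to 8.7, set as the call begins (- or left out, the last holds). The fingers move at their own pace and stop on an object; FORCE is the grip in N (left out, the last holds). Time passes only in rows, so rows that do not move let the fingers close, or fill a call up. It gives the time, the measured TCP pose, the force and the opening at its end, in the units of the state.
- ctrl.get_state(): the state, without advancing time (a new reading comes with each control period).
- ctrl.get_image(name): name is "side" or "top" or "wrist"; returns the picture (480x640x3 uint8, blue, green, red); there is no depth.
- ctrl.camera_info(name): a dict with "camera_matrix" (3x3 intrinsics, pixels), "xyz" and "orientation" of the camera in the world. Camera axes: x right, y down, z forward; pixel columns grow to the right and rows downward; lengths in m; the calibration is good to about 2 mm. A picture is of the moment at which its call begins: read the wrist's pose just before it. camera_info takes no time and is no camera call; for the wrist camera it gives the pose at the moment of the call.
- ctrl.close_job(): hands the job in, once; it reports no verdict.
The state is a dict: "time": time; "joint_positions": joint angles; "qd": joint speeds; "joint_torque": joint torques, N m; "position": TCP position; "tool_rot": TCP orientation; "ft_force": force on the tool from outside, world axes, zero at the start; "torque": the same for the moment, N m; "grip_width": opening from 0.0 (shut) to 1.0 (fully open).
Only numpy, scipy, OpenCV 4.12 (cv2) and the standard library are available. Lean on these libraries where they do the work, as an engineer would, in place of code of your own. Each camera call takes 0.05 s, during which the arm holds its last target.

TASK

Close the garment steamer: set the loose aluminium cap, its two red arms still up, squarely over the steamer's filler neck and bed the rubber seal by pushing the cap down with 16 to 25 N for half a second. Then swing both red arms down together, all the way along the neck, so that they lock the cap. Never load the neck with more than 40 N, and leave the brush, the polish tin and the spray bottle where they are.

Things in the scene. Friction and masses are not known exactly. Their poses are not given: they have to be found in the camera images.
- steamer: Garment steamer: a low blue tank 165 x 185 mm on a grey base, bolted down; tank top 75 mm above the table. Origin under its centre, z up. Its metal filler neck stands upright over the origin, out of a 52 mm flange (up to 83 mm): 34 mm diameter, then a groove of 26 mm diameter and 24 mm height, then a head.
- neck_axis (a point): Point on the axis of the filler neck, 164.5 mm above the table, z up. The neck is screwed in by hand: its true top lies 0 to 10 mm below this point (not measured; feel for it). From the top down: a black rubber seal pad, 30 mm diameter, 5 mm high, springy (2 N to begin with, 5 N more per mm, rigid after 4 mm); a head of 36 mm diameter, 8 mm high, 1.5 mm chamfer; the groove.
- cap_center (a point): Centre of the loose aluminium cap (0.3 kg), half-way up, z up. A round cup, mouth down, 37 mm high, 48 mm diameter; bore 38.4 mm wide, 31 mm deep. Black grip flats on its +x and -x sides, 52 mm apart, 26 mm wide, from 2 to 32 mm above the rim: grip there. Red arms hinged at its +y and -y. Laid on the seal it is 12.5 mm below the neck's true top; locked, about 2 mm lower.
- cap_rim (a point): Centre of the cap's mouth, on the plane of its rim, 18.5 mm below cap_center.
- cam_a (a joint): Angle (rad) of the red arm on the cap's +y side: 0 = up and out, 35 degrees above level (starts 0 to 0.4); 0.61 level; 2.18 straight down along the neck, locked, at its stop. Hinge line along the cap's x, 28 mm from the cap's axis, 2.5 mm below cap_center. Stiff (0.06 N m), stays where left. Its cam enters the groove from about 1.2 on and is blocked by the head if the cap is not down.
- cam_b (a joint): Angle of the other red arm, on the cap's -y side; the same as cam_a. Going down, the cams draw the cap into the seal, against up to 15 N, and hold it there.
- cam_a_tip (a point): Outer end of arm a, on its centre line, 45 mm from its hinge. The arm is a straight bar 14 mm wide and 8 mm thick; with both arms down they measure 64 mm over their outer faces and their ends are 47.5 mm below cap_center.
- cam_b_tip (a point): Outer end of arm b, on its centre line, 45 mm from its hinge.
- spray_mid (a point): Middle of the white spray bottle with a blue cap, 56 mm diameter, 150 mm high; a bystander.
- polish_mid (a point): Middle of the flat dark shoe-polish tin, 72 mm diameter, 45 mm high; a bystander.
- brush_mid (a point): Middle of the wooden shoe brush, 150 x 45 x 38 mm, lying to one side of the work; a bystander.
Not all that is in view belongs to the job. What is shaped like the part that bears cap_center but green or purple is not meant.

How it is judged:
By the outcome, as a careful person would: the job done as asked, in the order asked, and still so for the second after the job is handed in, with the robot touching nothing.
It also fails if it takes over 72 s, if anything falls off the work surface, if the arm or the gripper's body presses on something with over 40 N, if the wrist force passes 120 N, or if a joint passes its speed limit or range.

## Working session

There is one attempt and no reset: what is moved stays moved. The work goes in short steps, Python scripts to look and compute and a shell command to move; the robot and the scene stay as the last step left them, time stands still between calls to the robot, and variables do not carry over. Pictures are saved under pics/ and viewed, and the job is handed in when it is done.

```bash
mkdir -p pics; ls; python3 - <<'E'
from bench import ctrl
import cv2
print(ctrl.get_state())
for n in ("side","top","wrist"):
    i=ctrl.camera_info(n); print(n,i)
    cv2.imwrite(f"pics/{n}0.png",ctrl.get_image(n))
print(ctrl.nose_length)
E
```

```text
pics
{'time': 0.0, 'joint_positions': array([ 1.19108289,  0.32186321, -0.07008005,  1.45167905,  0.02262158,
        1.37078181, -0.05690412]), 'qd': array([ 1.66005901e-05, -8.64900788e-04, -4.18791266e-04,  6.93716208e-08,
       -2.49209449e-03, -9.03677908e-05,  1.33825404e-03]), 'joint_torque': array([-1.23070922e-04, -4.91283882e+01, -4.04255250e-01, -3.12524450e+01,
       -6.40663714e-02,  4.37274633e-02,  1.93941960e-04]), 'position': array([ 0.24916185, -0.599791  ,  0.24043329]), 'tool_rot': array([-2.61231988,  1.7433419 ,  0.00263938]), 'ft_force': array([ 0.98654139,  0.27544052, -0.37001513]), 'torque': array([-0.03002542, -0.00706791, -0.02157643]), 'grip_width': 1.0002140738937428}
side {'camera_matrix': array([[507.42167279,   0.        , 313.75101903],
       [  0.        , 507.42167279, 247.77365882],
       [  0.        ,   0.        ,   1.        ]]), 'xyz': array([0.44786006, 0.68853253, 0.73292557]), 'orientation': array([-0.24433243,  2.78389336, -1.23759891])}
top {'camera_matrix': array([[618.73860997,   0.        , 332.12228079],
       [  0.        , 618.73860997, 246.64201839],
       [  0.        ,   0.        ,   1.        ]]), 'xyz': array([0.48160673, 0.0486434 , 1.30542441]), 'orientation': array([-2.22400152,  2.16037365, -0.06377752])}
wrist {'camera_matrix': array([[374.71551455,   0.        , 320.38645954],
       [  0.        , 374.71551455, 238.44723553],
       [  0.        ,   0.        ,   1.        ]]), 'xyz': array([ 0.31488033, -0.57197163,  0.38392611]), 'orientation': array([ 2.42737661, -1.61778161, -0.21473499])}
0.019
```

View pics/side0.png

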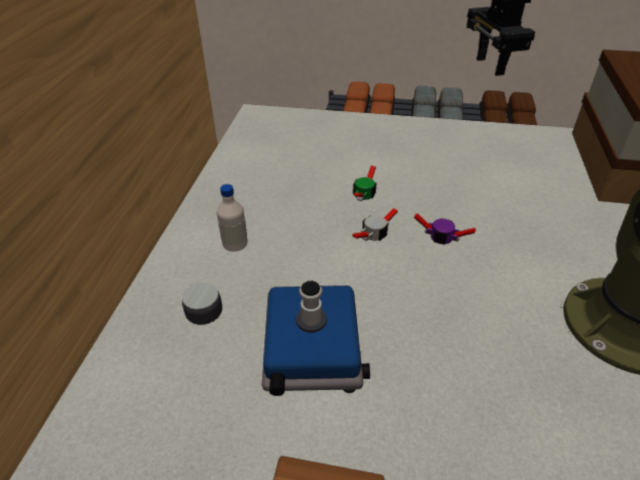

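View pics/top0.png

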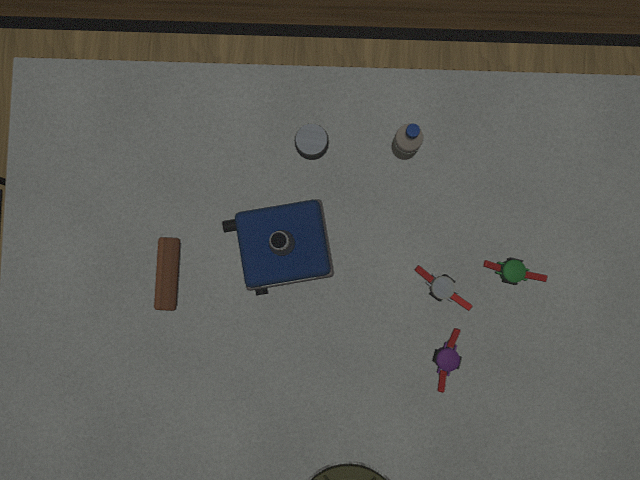

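View pics/wrist0.png

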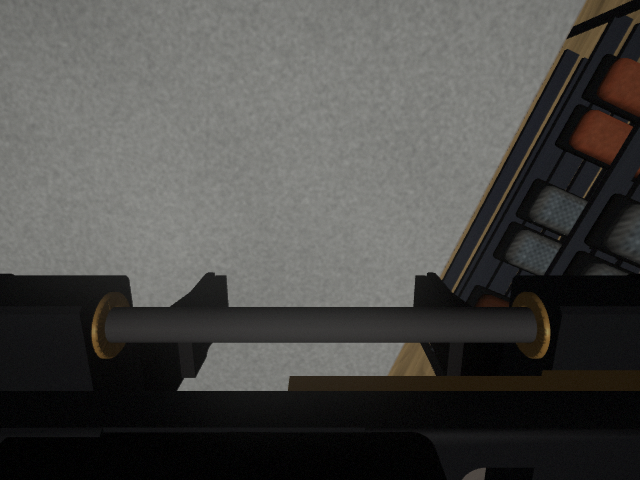

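Three candidates in the top view: grey/aluminium (442,288), green (514,271) and purple (447,359). The grey one fits, since green and purple are excluded. I'll confirm in enlarged crops.

```bash
python3 - <<'E'
import cv2,numpy as np
t=cv2.imread("pics/top0.png"); s=cv2.imread("pics/side0.png")
a=cv2.resize(t[248:328,392:492],(400,320),interpolation=cv2.INTER_CUBIC)
b=cv2.resize(s[195:255,338:413],(400,320),interpolation=cv2.INTER_CUBIC)
c=cv2.resize(t[190:300,220:340],(400,280)[:2],interpolation=cv2.INTER_CUBIC)
d=cv2.resize(s[270:340,268:368],(400,280),interpolation=cv2.INTER_CUBIC)
cv2.imwrite("pics/crop0.png",np.clip(1.5*np.vstack([np.hstack([a,b]),np.hstack([c,d])]).astype(float),0,255).astype(np.uint8))
E
```

```text
(no output)
```

View pics/crop0.png

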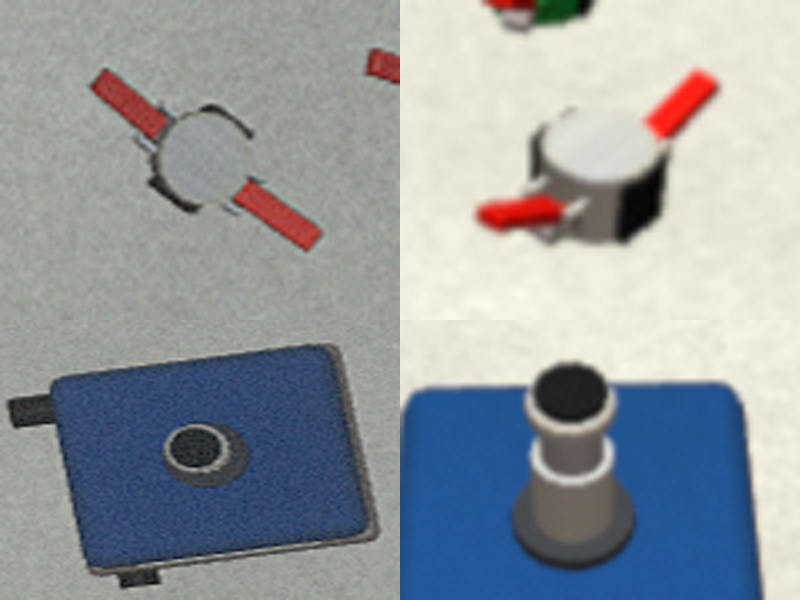

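```bash
cat > h.py <<'E'
import numpy as np, cv2
from scipy.spatial.transform import Rotation as R
from bench import ctrl
def ray(n,uv,info=None):
    i=info or ctrl.camera_info(n); K=i["camera_matrix"]
    d=R.from_rotvec(i["orientation"]).apply(np.linalg.inv(K)@[*uv,1]); return np.array(i["xyz"]),d/np.linalg.norm(d)
def atz(n,uv,z,info=None):
    o,d=ray(n,uv,info); return o+d*(z-o[2])/d[2]
def tri(rs):
    A=np.zeros((3,3));b=np.zeros(3)
    for o,d in rs:
        P=np.eye(3)-np.outer(d,d);A+=P;b+=P@o
    p=np.linalg.solve(A,b); return p,[float(np.linalg.norm((np.eye(3)-np.outer(d,d))@(p-o))) for o,d in rs]
def proj(n,p,info=None):
    i=info or ctrl.camera_info(n); q=R.from_rotvec(i["orientation"]).inv().apply(np.array(p)-i["xyz"]); q=i["camera_matrix"]@q; return q[:2]/q[2]
E
python3 - <<'E'
from h import *
T=(443,287.5);S=(374.9,222.2)
print("cap top",atz("top",T,.037),atz("side",S,.037),tri([ray("top",T),ray("side",S)]))
a=atz("top",(417,268),.04);b=atz("top",(470,308),.04);print("arms",a,b,np.degrees(np.arctan2(*(a-b)[1::-1])),np.linalg.norm(a-b))
T=(279.1,240.7);S=(310.75,288)
print("neck",tri([ray("top",T),ray("side",S)]))
print([atz("top",p,.075) for p in [(320,201),(331,273),(248,288),(237,213)]])
for n,p in dict(polish=(312,138),spray=(411,131)).items(): print(n,atz("top",p,.045 if n=="polish" else .15))
print("brush",[atz("top",p,.038) for p in [(160,237),(179,237),(178,310),(154,310)]])
print("green",atz("top",(514,271),.037),"pur",atz("top",(447,359),.037))
s=ctrl.get_state();print(R.from_rotvec(s["tool_rot"]).as_matrix().round(3))
i=ctrl.camera_info("wrist");Rw=R.from_rotvec(s["tool_rot"]);print("cam in tool",Rw.inv().apply(i["xyz"]-s["position"]),(Rw.inv()*R.from_rotvec(i["orientation"])).as_matrix().round(3))
E
```

```text
cap top [ 0.4776936  -0.18015698  0.037     ] [ 0.47996354 -0.17369099  0.037     ] (array([ 0.47895755, -0.18117264,  0.03102418]), [0.0012838102369132742, 0.001283810236913344])
arms [ 0.51594738 -0.12571586  0.04      ] [ 0.43762189 -0.23539721  0.04      ] 54.4686627297394 0.13477714892132417
neck (array([0.55770817, 0.14853341, 0.15167341]), [0.0012891164616505154, 0.0012891164616504085])
[array([0.64332261, 0.07592152, 0.075     ]), array([0.50010916, 0.04974118, 0.075     ]), array([0.46561171, 0.21346997, 0.075     ]), array([0.61438313, 0.24093472, 0.075     ])]
polish [0.77735723 0.09700231 0.045     ]
spray [ 0.77159496 -0.0937546   0.15      ]
brush [array([0.56429911, 0.40281592, 0.038     ]), array([0.56543295, 0.3638408 , 0.038     ]), array([0.41626422, 0.35942801, 0.038     ]), array([0.41484952, 0.40832631, 0.038     ])]
green [ 0.51565197 -0.32502258  0.037     ] pur [ 0.33292345 -0.19099225  0.037     ]
[[ 0.384 -0.923 -0.001]
 [-0.923 -0.384  0.001]
 [-0.002  0.    -1.   ]]
cam in tool [-0.00076998 -0.0713741  -0.14336518] [[ 1.     0.001  0.   ]
 [-0.001  0.966  0.259]
 [-0.    -0.259  0.966]]
```

The enlarged crop confirms the aluminium cap: grey body, black flats, both red arms up, standing on its rim. It lies near (0.479,-0.178) and its arm axis is about 54.5°. I'll hover beside it so the wrist camera can see it.

```bash
python3 -m crank '{"dp": [[-3.3,-3.6,0.3],[-3.3,-3.6,0.3],[-3.3,-3.6,0.3],[-3.3,-3.6,0.3],[-3.3,-3.6,0.3],[-3.3,-3.6,0.3],[-3.3,-3.6,0.3],[-3.3,-3.6,0.3]], "delta_rot": [[0,0,0],[0,0,0],[0,0,0],[0,0,0],[0,0,0],[0,0,0],[0,0,0],[0,0,0]]}' 8.7 20
```

```text
time: 0.95
position: [0.4144, -0.244, 0.2174]
tool_rot: [2.613, -1.744, 0.001]
ft_force: [1.1, -0.4, 0.6]
grip_width: 1.001
```

```bash
python3 -m crank '{"dp": [[0,-1,0.5],[0,-1,0.5],[0,-0.6,0.5],[0,0,0],[0,0,0],[0,0,0],[0,0,0],[0,0,0]], "delta_rot": [[0,0,0],[0,0,0],[0,0,-0.11],[0,0,-0.11],[0,0,-0.11],[0,0,-0.11],[0,0,-0.11],[0,0,0]]}'
python3 - <<'E'
from h import *
s=ctrl.get_state();print(s["position"],s["ft_force"],s["time"],s["joint_positions"].round(2));print(R.from_rotvec(s["tool_rot"]).as_matrix().round(3))
i=ctrl.camera_info("wrist"); cv2.imwrite("pics/w1.png",ctrl.get_image("wrist"))
import pickle;pickle.dump((i,s),open("w1.pkl","wb"))
print(proj("wrist",(.4785,-.178,.037),i))
E
```

```text
time: 1.75
position: [0.4374, -0.2377, 0.202]
tool_rot: [2.987, -0.973, -0.001]
ft_force: [0.4, -0.5, -0.0]
grip_width: 1.002
[ 0.43742021 -0.23769082  0.20196828] [ 0.43835297 -0.47204118 -0.0128294 ] 1.75 [ 0.83  0.04 -0.39  1.86  0.02  1.24 -0.2 ]
[[ 0.808 -0.589 -0.001]
 [-0.589 -0.808  0.   ]
 [-0.001  0.    -1.   ]]
[318.31150195 136.99168406]
```

View pics/w1.png

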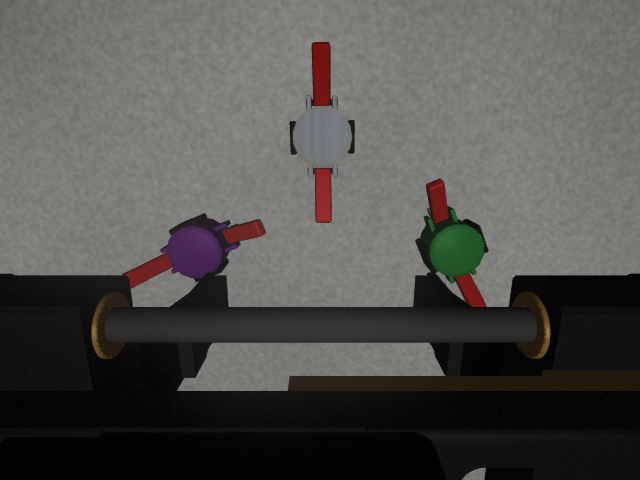

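The wrist view shows the aluminium cap at (322,137). Its arm ends are at (320.5,43) and (323,222), and its flats at x≈291 and 354, nearly aligned with the jaws.

```bash
python3 - <<'E'
from h import *
import pickle;i,s=pickle.load(open("w1.pkl","rb"))
c=atz("wrist",(322.5,136.3),.037,i);print("cap",c)
Rw=R.from_rotvec(s["tool_rot"]);print("delta tool",Rw.inv().apply(c-s["position"]))
a=atz("wrist",(320.5,45),.04,i);b=atz("wrist",(323,221),.04,i);print(a,b,Rw.inv().apply(a-b))
for z in(.04,.05,.06):
  a=atz("wrist",(320.7,44),z,i);b=atz("wrist",(323,221),z,i);print(np.linalg.norm(a[:2]-c[:2]),np.linalg.norm(b[:2]-c[:2]))
l=atz("wrist",(291,137),.017,i);r=atz("wrist",(354.3,136.5),.017,i);print(Rw.inv().apply((l+r)/2-s["position"]),np.linalg.norm(l-r))
E
```

```text
cap [ 0.4815018  -0.17952672  0.037     ]
delta tool [ 0.00151832 -0.07303024  0.16493957]
[ 0.5185851  -0.12580248  0.04      ] [ 0.44186834 -0.2349057   0.04      ] [-2.22942392e-03 -1.33356669e-01 -4.84862829e-05]
0.06594975422274638 0.06810023655724083
0.06374860571739846 0.06591162087842538
0.061547497546604595 0.0637230431561153
[ 0.00175149 -0.0727544   0.18493949] 0.053526618451879476
```

```bash
python3 -m crank '{"dp": [[0.1,-1.8,0],[0.05,-1.8,0],[0,-1.8,0],[0,-1.9,0],[0,0,3],[0,0,3.5],[0,0,3.5],[0,0,2]], "delta_rot": [[0,0,-0.017],[0,0,0],[0,0,0],[0,0,0],[0,0,0],[0,0,0],[0,0,0],[0,0,0]]}' 8.7 20
```

```text
time: 2.6
position: [0.4806, -0.1755, 0.0798]
tool_rot: [-2.995, 0.943, 0.005]
ft_force: [-0.4, -0.6, -0.8]
grip_width: 0.998
```

```bash
python3 -m crank '{"dp": [[0,0,1.5],[0,0,1.5],[0,0,1.5],[0,0,0.8],[0,0,0.5],[0,0,0],[0,0,0],[0,0,0]], "delta_rot": [[0,0,0],[0,0,0],[0,0,0],[0,0,0],[0,0,0],[0,0,0],[0,0,0],[0,0,0]]}' 8.7 20
python3 - <<'E'
from h import *
cv2.imwrite("pics/s2.png",cv2.resize(ctrl.get_image("side")[140:300,300:500],(800,640)[:2]) [:600])
cv2.imwrite("pics/w2.png",ctrl.get_image("wrist"))
E
```

```text
time: 3.4
position: [0.4819, -0.1775, 0.0253]
tool_rot: [2.996, -0.944, 0.002]
ft_force: [0.0, -0.7, 0.8]
grip_width: 1.001
```

View pics/s2.png

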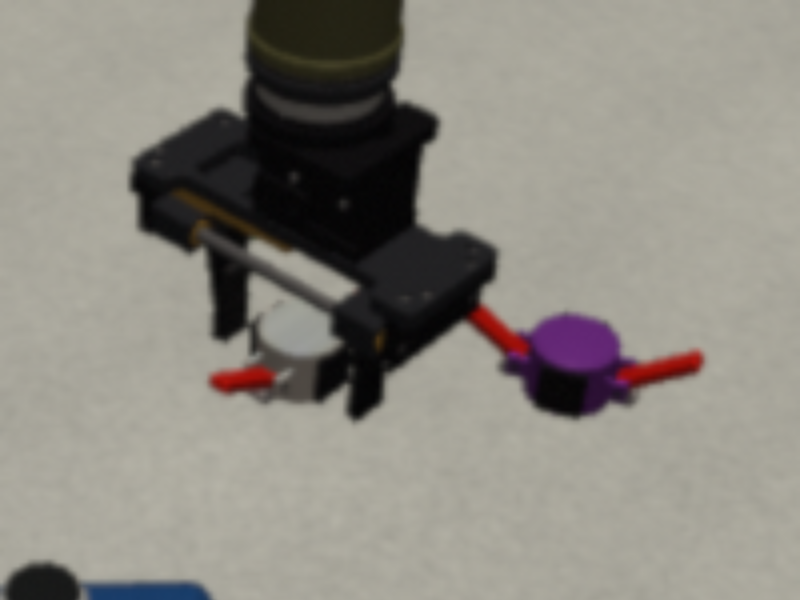

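View pics/w2.png

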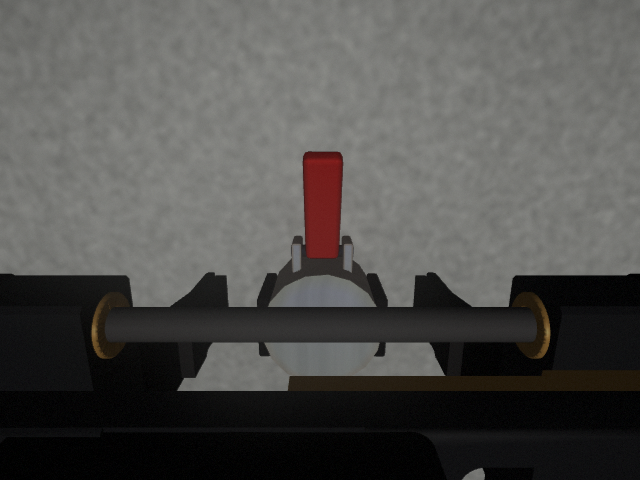

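```bash
python3 - <<'E'
from h import *
s=ctrl.get_state();Rw=R.from_rotvec(s["tool_rot"]);i=ctrl.camera_info("wrist")
for uv in [(324,275),(268,310),(380,310)]:
  print(Rw.inv().apply(atz("wrist",uv,.037,i)-s["position"]))
E
```

```text
[ 0.00121984 -0.02229479 -0.01183579]
[-0.02016855 -0.00804044 -0.01186371]
[ 0.02271848 -0.00805769 -0.01180923]
```

```bash
python3 -m crank '{"dp": [[0.1,0.15,0.1],[0,0,0],[0,0,0],[0,0,0],[0,0,0],[0,0,0],[0,0,0],[0,0,0]], "delta_rot": [[0,0,0],[0,0,0],[0,0,0],[0,0,0],[0,0,0],[0,0,0],[0,0,0],[0,0,0]]}' 4.6 40
```

```text
time: 4.3
position: [0.4813, -0.179, 0.0235]
tool_rot: [2.997, -0.943, 0.0]
ft_force: [1.0, 0.8, -0.3]
grip_width: 0.594
```

```bash
python3 -m crank '{"dp": [[0,0,-0.5],[0,0,-2],[0,0,-4],[0,0,-4],[0,0,-4],[0,0,-4],[0,0,-1.5],[0,0,0]], "delta_rot": [[0,0,0],[0,0,0],[0,0,0],[0,0,0],[0,0,0],[0,0,0],[0,0,0],[0,0,0]]}' 
python3 - <<'E'
from h import *
s=ctrl.get_state();print(s)
i=ctrl.camera_info("wrist"); cv2.imwrite("pics/w3.png",ctrl.get_image("wrist"))
cv2.imwrite("pics/s3.png",ctrl.get_image("side"))
E
```

```text
time: 5.1
position: [0.4824, -0.1794, 0.2256]
tool_rot: [2.996, -0.943, 0.007]
ft_force: [0.8, -0.5, -2.6]
grip_width: 0.595
{'time': 5.1, 'joint_positions': array([ 0.75231025,  0.06135379, -0.4635766 ,  1.7941273 ,  0.02955282,
        1.2884783 , -0.32869342]), 'qd': array([-0.00335242,  0.04025696,  0.00200201,  0.0720092 ,  0.00628511,
       -0.02770506, -0.00456913]), 'joint_torque': array([  0.1021029 , -33.72198343,  -0.81708597, -32.8671062 ,
        -0.0939598 ,   0.2999278 ,   0.0389758 ]), 'position': array([ 0.48241317, -0.17935569,  0.22557461]), 'tool_rot': array([ 2.99570723, -0.94322076,  0.00663388]), 'ft_force': array([ 0.84128363, -0.53380457, -2.61880762]), 'torque': array([-0.01702703, -0.03402229, -0.04087438]), 'grip_width': 0.5949542568154212}
```

View pics/w3.png

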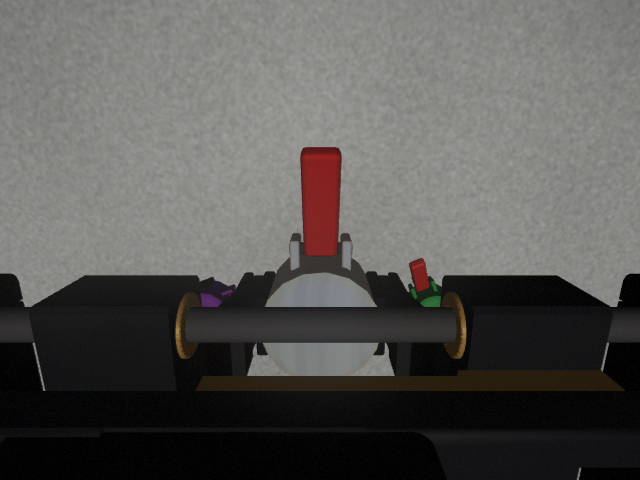

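View pics/s3.png

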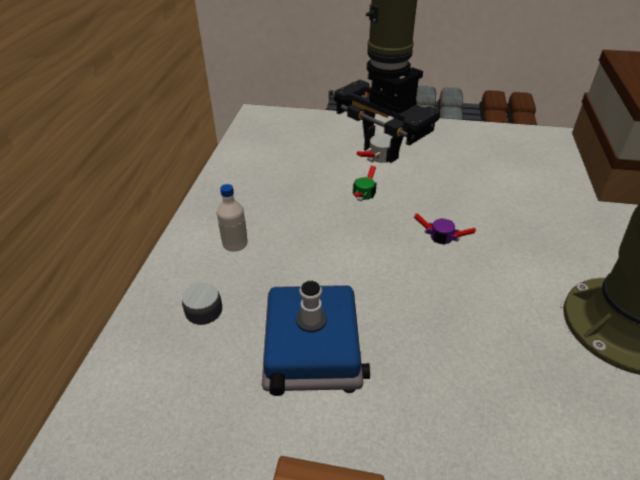

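Held: the opening is 51.8 mm and the force is -2.6 N in z. I'll move short of the neck and view it with the wrist camera.

```bash
python3 -m crank '{"dp": [[-1,-1.8,0],[-2,-3.2,0],[-2,-3.5,0],[-2,-3.5,0],[-2,-3.5,0],[-2,-3.2,0],[-1.2,-1.9,0],[0,0,0]], "delta_rot": [[0,0,0],[0,0,0],[0,0,0],[0,0,0],[0,0,0],[0,0,0],[0,0,0],[0,0,0]]}' 
python3 -m crank '{"dp": [[0,0,0],[0,0,0],[0,0,0],[0,0,0],[0,0,0],[0,0,0],[0,0,0],[0,0,0]], "delta_rot": [[0,0,0],[0,0,0],[0,0,0],[0,0,0],[0,0,0],[0,0,0],[0,0,0],[0,0,0]]}' 
python3 - <<'E'
from h import *
import pickle
s=ctrl.get_state();print(s["position"],s["tool_rot"],s["ft_force"])
i=ctrl.camera_info("wrist"); cv2.imwrite("pics/w4.png",ctrl.get_image("wrist"))
pickle.dump((i,s),open("w4.pkl","wb"))
print(proj("wrist",(.5577,.1485,.1565),i))
E
```

```text
time: 6.0
position: [0.4974, 0.0643, 0.221]
tool_rot: [-2.999, 0.932, 0.008]
ft_force: [-0.1, 1.2, -2.4]
grip_width: 0.592
time: 6.8
position: [0.4993, 0.0597, 0.2236]
tool_rot: [2.996, -0.943, 0.0]
ft_force: [0.0, -1.0, -2.3]
grip_width: 0.592
[0.49932577 0.05967857 0.2235864 ] [ 2.99646554e+00 -9.43416300e-01  2.17606848e-04] [ 0.02980321 -0.96850578 -2.27982803]
[314.9096665   69.06580569]
```

View pics/w4.png

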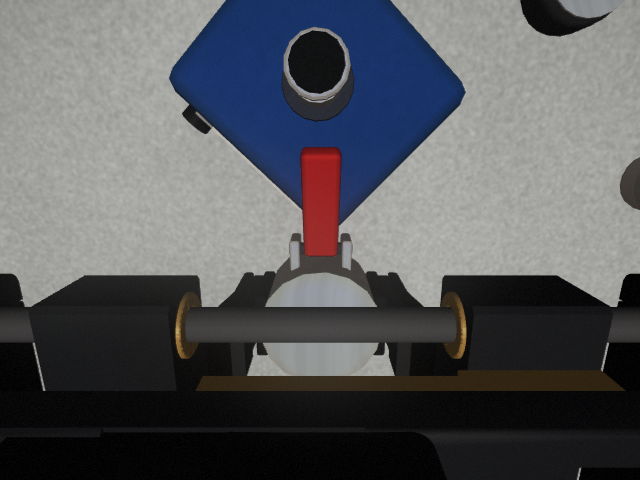

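```bash
python3 - <<'E'
from h import *
import pickle
i,s=pickle.load(open("w4.pkl","rb"))
im=cv2.imread("pics/w4.png");g=im.max(axis=2)
m=((g<45)*255).astype(np.uint8);n,l,st,c=cv2.connectedComponentsWithStats(m)
k=l[61,317];print(st[k],c[k])
ct=max(cv2.findContours((l==k).astype(np.uint8),0,1)[0],key=len);e=cv2.fitEllipse(ct);print(e)
Rw=R.from_rotvec(s["tool_rot"]);uv=e[0]
for z in(.1545,.158,.1615,.1645):
  p=atz("wrist",uv,z,i);print(z,p,Rw.inv().apply(p-s["position"]),
   "diam",np.linalg.norm(atz("wrist",(st[k][0],uv[1]),z,i)-atz("wrist",(st[k][0]+st[k][2],uv[1]),z,i)))
print(tri([ray("wrist",uv,i),ray("top",(279.1,240.7)),ray("side",(310.75,288))]))
print(tri([ray("wrist",uv,i),ray("side",(310.75,288))]),tri([ray("wrist",uv,i),ray("top",(279.1,240.7))]))
E
```

```text
[ 288   31   57   62 2734] [316.15837601  61.51901975]
((316.1538391113281, 61.515628814697266), (55.292091369628906, 61.07598876953125), 177.70150756835938)
0.1545 [0.56048759 0.15138597 0.1545    ] [-0.00242064 -0.11021046  0.06907779] diam 0.029700246174636315
0.158 [0.56015323 0.15084475 0.158     ] [-0.00238403 -0.10957505  0.06557784] diam 0.029210950565625008
0.1615 [0.55981888 0.15030353 0.1615    ] [-0.00234742 -0.10893964  0.06207789] diam 0.028721654956613975
0.1645 [0.55953229 0.14983962 0.1645    ] [-0.00231605 -0.108395    0.05907794] diam 0.028302258720318628
(array([0.55852047, 0.14995059, 0.15346301]), [0.0025738198573879677, 0.0027971422518635563, 0.0002850609189328435])
(array([0.55947123, 0.1512714 , 0.1545606 ]), [0.0010099507061843483, 0.0010099507061845099]) (array([0.55331498, 0.14216246, 0.2174738 ]), [0.0012655995159323457, 0.001265599515932426])
```

```bash
python3 - <<'E'
from h import *
import pickle
i,s=pickle.load(open("w4.pkl","rb"))
im=cv2.imread("pics/w4.png")
cv2.imwrite("pics/c4.png",cv2.convertScaleAbs(cv2.resize(im[225:390,235:410],None,fx=3.6,fy=3.6,interpolation=cv2.INTER_CUBIC),alpha=1.6))
Rw=R.from_rotvec(s["tool_rot"])
z=s["position"][2]+.0135
# predicted outline of the top disc for cap centre at tool (0,0) 
for r in (.024,.023):
  P=[proj("wrist",s["position"]+Rw.apply([r*np.cos(a),r*np.sin(a),-.0135]),i) for a in np.linspace(0,2*np.pi,200)];P=np.array(P);print(r,P.min(0),P.max(0))
E
```

```text
0.024 [258.14872341 272.28693331] [383.18433214 385.17778925]
0.023 [260.75900679 274.84590872] [380.57629322 383.01654863]
```

View pics/c4.png

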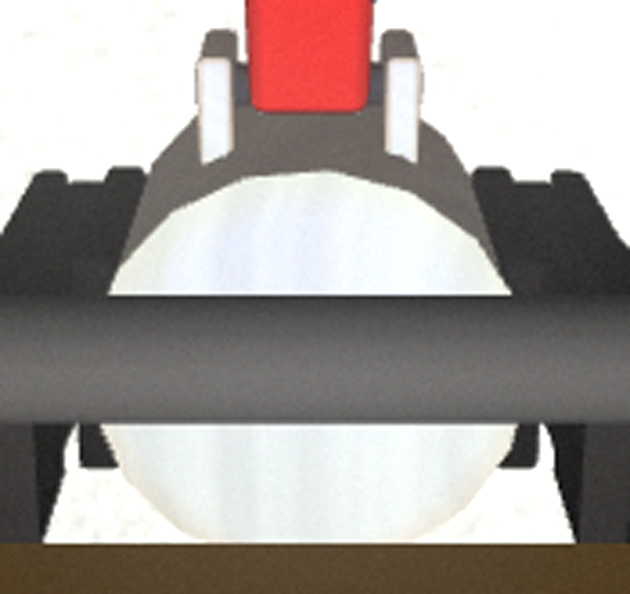

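```bash
python3 -m crank '{"dp": [[-0.06,-1.3,0],[-0.05,-2,0],[-0.05,-2.1,0],[-0.05,-2.1,0],[-0.05,-2,0],[0,-1.46,0],[0,0,0],[0,0,0]], "delta_rot": [[0,0,0],[0,0,0],[0,0,0],[0,0,0],[0,0,0],[0,0,0],[0,0,0],[0,0,0]]}' 
python3 -m crank '{"dp": [[0,0,0],[0,0,0.3],[0,0,0.7],[0,0,1],[0,0,1],[0,0,0.5],[0,0,0],[0,0,0]], "delta_rot": [[0,0,0],[0,0,0],[0,0,0],[0,0,0],[0,0,0],[0,0,0],[0,0,0],[0,0,0]]}' 
python3 - <<'E'
from h import *
s=ctrl.get_state();print(s["position"],s["tool_rot"],s["ft_force"])
w=np.array([.56034,.15115,.156]);print(R.from_rotvec(s["tool_rot"]).inv().apply(w-s["position"]))
cv2.imwrite("pics/s5.png",cv2.resize(ctrl.get_image("side")[210:350,230:400],(728,600),interpolation=cv2.INTER_CUBIC))
E
```

```text
time: 7.65
position: [0.5597, 0.1507, 0.2232]
tool_rot: [2.996, -0.943, -0.001]
ft_force: [-1.8, -0.6, -2.1]
grip_width: 0.593
time: 8.45
position: [0.56, 0.1511, 0.1884]
tool_rot: [-2.997, 0.943, 0.0]
ft_force: [0.7, 0.2, -1.3]
grip_width: 0.593
[0.55999212 0.15111245 0.1884215 ] [-2.99663896e+00  9.43224740e-01  2.91809712e-04] [ 0.68461437  0.24810716 -1.30865647]
[ 0.00026953 -0.00023142  0.03242144]
```

View pics/s5.png

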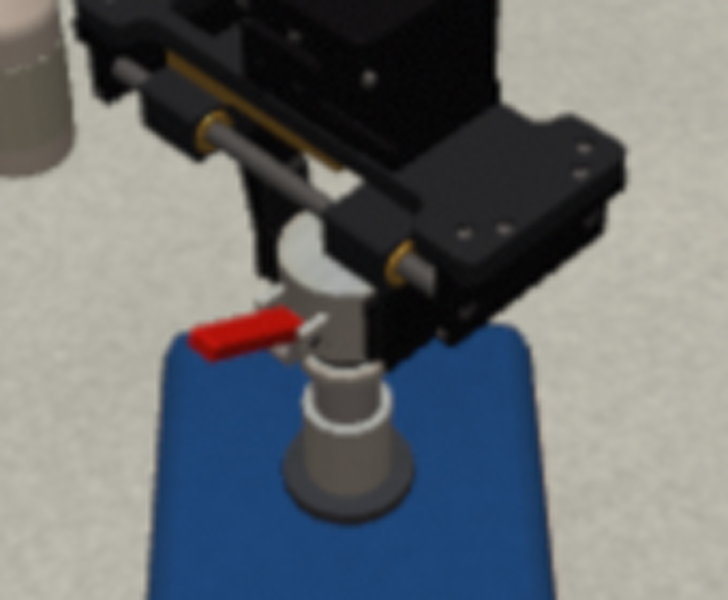

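The cap sits above the neck in line with it in this view (neck axis ≈(345,400), cap ≈(330,300) in the crop). I'll descend gently.

```bash
python3 -m crank '{"dp": [[0,0,0.3],[0,0,0.2],[0,0,0.2],[0,0,0.2],[0,0,0.1],[0,0,0],[0,0,0],[0,0,0]], "delta_rot": [[0,0,0],[0,0,0],[0,0,0],[0,0,0],[0,0,0],[0,0,0],[0,0,0],[0,0,0]]}'
```

```text
time: 9.3
position: [0.56, 0.1511, 0.1786]
tool_rot: [-2.997, 0.943, -0.0]
ft_force: [-0.9, 0.4, -2.5]
grip_width: 0.591
```

```bash
python3 -m crank '{"dp": [[0,0,0.15],[0,0,0.15],[0,0,0.15],[0,0,0.15],[0,0,0],[0,0,0],[0,0,0],[0,0,0]], "delta_rot": [[0,0,0],[0,0,0],[0,0,0],[0,0,0],[0,0,0],[0,0,0],[0,0,0],[0,0,0]]}'; python3 -c "
from h import *
s=ctrl.get_state();print(s['position'],s['ft_force'],s['torque'])"
```

```text
time: 10.1
position: [0.56, 0.151, 0.1726]
tool_rot: [2.996, -0.943, 0.0]
ft_force: [0.3, -0.8, -2.0]
grip_width: 0.598
[0.55996093 0.15103163 0.17256763] [ 0.31327338 -0.75247446 -2.02429204] [ 0.00835546 -0.09075966  0.01839739]
```

```bash
python3 -m crank '{"dp": [[0,0,0.15],[0,0,0.15],[0,0,0.15],[0,0,0.15],[0,0,0],[0,0,0],[0,0,0],[0,0,0]], "delta_rot": [[0,0,0],[0,0,0],[0,0,0],[0,0,0],[0,0,0],[0,0,0],[0,0,0],[0,0,0]]}'; python3 -c "
from h import *
s=ctrl.get_state();print(s['position'],s['ft_force'],s['torque'])"
```

```text
time: 10.9
position: [0.56, 0.1511, 0.1666]
tool_rot: [2.997, -0.943, 0.0]
ft_force: [0.7, 1.1, -2.7]
grip_width: 0.594
[0.55995424 0.15106649 0.16655069] [ 0.72777729  1.0534964  -2.70031061] [ 0.06993118 -0.09615494  0.0428933 ]
```

```bash
python3 -m crank '{"dp": [[0,0,0.15],[0,0,0.15],[0,0,0.15],[0,0,0.15],[0,0,0.1],[0,0,0.1],[0,0,0],[0,0,0]], "delta_rot": [[0,0,0],[0,0,0],[0,0,0],[0,0,0],[0,0,0],[0,0,0],[0,0,0],[0,0,0]]}'; python3 -c "
from h import *
s=ctrl.get_state();print(s['position'],s['ft_force'],s['torque'])"
```

```text
time: 11.7
position: [0.5599, 0.151, 0.1585]
tool_rot: [2.997, -0.943, -0.0]
ft_force: [-0.2, -0.1, -2.5]
grip_width: 0.596
[0.55994349 0.15104337 0.15846497] [-0.17182062 -0.14956437 -2.45339989] [ 0.05813647 -0.10373317 -0.04373127]
```

```bash
python3 -m crank '{"dp": [[0,0,0.1],[0,0,0.1],[0,0,0],[0,0,0],[0,0,0],[0,0,0],[0,0,0],[0,0,0]], "delta_rot": [[0,0,0],[0,0,0],[0,0,0],[0,0,0],[0,0,0],[0,0,0],[0,0,0],[0,0,0]]}'; python3 -c "
from h import *
s=ctrl.get_state();print(s['position'],s['ft_force'],s['torque'])"
```

```text
time: 12.5
position: [0.56, 0.1511, 0.1565]
tool_rot: [2.997, -0.943, 0.0]
ft_force: [0.5, -0.1, -3.4]
grip_width: 0.595
[0.55998101 0.15105733 0.15652509] [ 0.45454003 -0.08190319 -3.40238172] [ 0.02617591 -0.13327029  0.03124724]
```

```bash
python3 -m crank '{"dp": [[0,0,0.1],[0,0,0.1],[0,0,0],[0,0,0],[0,0,0],[0,0,0],[0,0,0],[0,0,0]], "delta_rot": [[0,0,0],[0,0,0],[0,0,0],[0,0,0],[0,0,0],[0,0,0],[0,0,0],[0,0,0]]}'
```

```text
time: 13.3
position: [0.56, 0.151, 0.1545]
tool_rot: [2.997, -0.943, 0.0]
ft_force: [-0.4, -0.3, -3.6]
grip_width: 0.592
```

```bash
python3 -m crank '{"dp": [[0,0,0.1],[0,0,0.1],[0,0,0],[0,0,0],[0,0,0],[0,0,0],[0,0,0],[0,0,0]], "delta_rot": [[0,0,0],[0,0,0],[0,0,0],[0,0,0],[0,0,0],[0,0,0],[0,0,0],[0,0,0]]}'
```

```text
time: 14.1
position: [0.56, 0.151, 0.1525]
tool_rot: [2.997, -0.943, 0.0]
ft_force: [0.0, 0.0, -4.1]
grip_width: 0.594
```

```bash
python3 -m crank '{"dp": [[0,0,0.1],[0,0,0.05],[0,0,0],[0,0,0],[0,0,0],[0,0,0],[0,0,0],[0,0,0]], "delta_rot": [[0,0,0],[0,0,0],[0,0,0],[0,0,0],[0,0,0],[0,0,0],[0,0,0],[0,0,0]]}'
```

```text
time: 14.9
position: [0.5599, 0.1511, 0.151]
tool_rot: [2.997, -0.943, 0.0]
ft_force: [0.9, 0.7, -3.1]
grip_width: 0.595
```

```bash
python3 -m crank '{"dp": [[0,0,0.1],[0,0,0.05],[0,0,0],[0,0,0],[0,0,0],[0,0,0],[0,0,0],[0,0,0]], "delta_rot": [[0,0,0],[0,0,0],[0,0,0],[0,0,0],[0,0,0],[0,0,0],[0,0,0],[0,0,0]]}'
```

```text
time: 15.7
position: [0.56, 0.151, 0.1495]
tool_rot: [2.997, -0.943, 0.0]
ft_force: [0.2, -0.1, -3.1]
grip_width: 0.598
```

```bash
python3 -m crank '{"dp": [[0,0,0.1],[0,0,0.05],[0,0,0],[0,0,0],[0,0,0],[0,0,0],[0,0,0],[0,0,0]], "delta_rot": [[0,0,0],[0,0,0],[0,0,0],[0,0,0],[0,0,0],[0,0,0],[0,0,0],[0,0,0]]}'
```

```text
time: 16.5
position: [0.5601, 0.1511, 0.1482]
tool_rot: [2.997, -0.943, 0.0]
ft_force: [-2.3, -0.3, 4.0]
grip_width: 0.592
```

```bash
python3 -m crank '{"dp": [[0,0,0.1],[0,0,0],[0,0,0],[0,0,0],[0,0,0],[0,0,0],[0,0,0],[0,0,0]], "delta_rot": [[0,0,0],[0,0,0],[0,0,0],[0,0,0],[0,0,0],[0,0,0],[0,0,0],[0,0,0]]}'
```

```text
time: 17.3
position: [0.5601, 0.1511, 0.1476]
tool_rot: [2.996, -0.943, 0.001]
ft_force: [-3.2, -1.1, 7.2]
grip_width: 0.591
```

```bash
python3 -m crank '{"dp": [[0,0,0.1],[0,0,0.1],[0,0,0],[0,0,0],[0,0,0],[0,0,0],[0,0,0],[0,0,0]], "delta_rot": [[0,0,0],[0,0,0],[0,0,0],[0,0,0],[0,0,0],[0,0,0],[0,0,0],[0,0,0]]}';python3 -c "
from h import *
s=ctrl.get_state();print(s['position'],s['ft_force'],s['torque'])"
```

```text
time: 18.1
position: [0.5601, 0.1511, 0.1466]
tool_rot: [2.996, -0.943, 0.001]
ft_force: [-5.6, -1.7, 11.4]
grip_width: 0.596
[0.56009985 0.15110812 0.14657992] [-5.56335337 -1.71472022 11.449784  ] [-0.42289752  1.04894527 -0.00612176]
```

```bash
python3 -m crank '{"dp": [[-0.02,0.02,0.1],[-0.02,0.02,0.1],[0,0,0],[0,0,0],[0,0,0],[0,0,0],[0,0,0],[0,0,0]], "delta_rot": [[0,0,0],[0,0,0],[0,0,0],[0,0,0],[0,0,0],[0,0,0],[0,0,0],[0,0,0]]}';python3 -c "
from h import *
s=ctrl.get_state();print(s['position'],s['ft_force'],s['torque'])"
```

```text
time: 18.9
position: [0.5601, 0.1511, 0.1456]
tool_rot: [2.996, -0.943, 0.003]
ft_force: [-6.9, -3.8, 16.4]
grip_width: 0.594
[0.56007441 0.15110476 0.14561996] [-6.87408114 -3.80462123 16.44741001] [-0.50783457  1.23071406  0.00130262]
```

```bash
python3 -m crank '{"dp": [[0,0.02,0.06],[0,0,0],[0,0,0],[0,0,0],[0,0,0],[0,0,0],[0,0,0],[0,0,0]], "delta_rot": [[0,0,0],[0,0,0],[0,0,0],[0,0,0],[0,0,0],[0,0,0],[0,0,0],[0,0,0]]}';python3 -c "
from h import *
s=ctrl.get_state();print(s['position'],s['ft_force'],s['torque'])"
```

```text
time: 19.7
position: [0.5601, 0.1511, 0.1453]
tool_rot: [-2.997, 0.943, -0.004]
ft_force: [-6.8, -2.1, 19.0]
grip_width: 0.6
[0.56013192 0.15109433 0.14534408] [-6.80431107 -2.13269484 19.01240836] [-0.52938257  1.3403277   0.04854715]
```

```bash
python3 -m crank '{"dp": [[0,0,0],[0,0,0],[0,0,0],[0,0,0],[0,0,0],[0,0,0],[0,0,0],[0,0,0]], "delta_rot": [[0,0,0],[0,0,0],[0,0,0],[0,0,0],[0,0,0],[0,0,0],[0,0,0],[0,0,0]]}';python3 -c "
from h import *
s=ctrl.get_state();print(s['position'],s['ft_force'],s['torque'])"
```

```text
time: 20.5
position: [0.5601, 0.1511, 0.1453]
tool_rot: [-2.997, 0.943, -0.004]
ft_force: [-5.2, -3.0, 18.5]
grip_width: 0.591
[0.56009523 0.15110985 0.14532826] [-5.20761707 -3.0478384  18.47468471] [-0.53574759  1.29440302 -0.00775947]
```

```bash
python3 -m crank '{"dp": [[0.02,-0.03,-0.2],[0.02,-0.03,-0.2],[0,0,-0.1],[0,0,-0.05],[0,0,0],[0,0,0],[0,0,0],[0,0,0]], "delta_rot": [[0,0,0],[0,0,0],[0,0,0],[0,0,0],[0,0,0],[0,0,0],[0,0,0],[0,0,0]]}';python3 -c "
from h import *
s=ctrl.get_state();print(s['position'],s['ft_force'],s['torque'])"
```

```text
time: 21.3
position: [0.56, 0.1511, 0.148]
tool_rot: [2.997, -0.943, 0.0]
ft_force: [-2.8, -0.2, 5.2]
grip_width: 0.597
[0.56002903 0.15106742 0.14799207] [-2.78139616 -0.23659589  5.23876146] [-0.17045959  0.43856852 -0.03163425]
```

```bash
python3 -m crank '{"dp": [[0,0,0],[0,0,0],[0,0,0],[0,0,0],[0,0,0],[0,0,0],[0,0,0],[0,0,0]], "delta_rot": [[0,0,0],[0,0,0],[0,0,0],[0,0,0],[0,0,0],[0,0,0],[0,0,0],[0,0,0]]}' 8.7;python3 -c "
from h import *
s=ctrl.get_state();print(s['position'],s['ft_force'],s['torque'])
cv2.imwrite('pics/w6.png',ctrl.get_image('wrist'))"
```

```text
time: 22.1
position: [0.56, 0.151, 0.1479]
tool_rot: [2.997, -0.943, 0.0]
ft_force: [1.0, -0.2, 0.1]
grip_width: 0.998
[0.55999334 0.15100668 0.14792518] [ 1.04276559 -0.20014966  0.13252895] [-0.00834478 -0.05775565 -0.03679805]
```

View pics/w6.png

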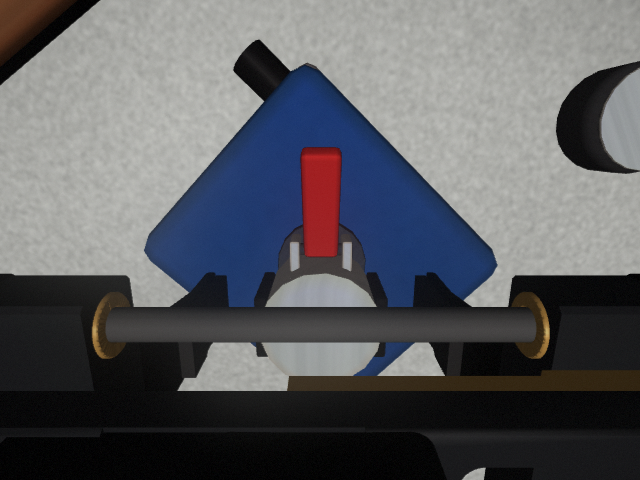

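```bash
python3 -m crank '{"dp": [[0,0,-0.5],[0,0,-1.5],[0,0,-2],[0,0,-2],[0,0,-0.5],[0,0,0],[0,0,0],[0,0,0]], "delta_rot": [[0,0,0],[0,0,0],[0,0,0],[0,0,0],[0,0,0],[0,0,-0.1],[0,0,-0.14],[0,0,-0.14]]}' 8.7;python3 -m crank '{"dp": [[0,0,0],[0,0,0],[0,0,0],[0,0,0],[0,0,0],[0,0,0],[0,0,0],[0,0,0]], "delta_rot": [[0,0,-0.14],[0,0,-0.14],[0,0,-0.14],[0,0,-0.14],[0,0,-0.14],[0,0,-0.14],[0,0,-0.14],[0,0,-0.14]]}'; python3 -c "
from h import *
s=ctrl.get_state();print(s['position'],s['ft_force'],s['joint_positions'].round(2)); x=R.from_rotvec(s['tool_rot']).apply([1,0,0]);print(np.degrees(np.arctan2(x[1],x[0])),x)
cv2.imwrite('pics/w7.png',ctrl.get_image('wrist'))
cv2.imwrite('pics/s7.png',cv2.resize(ctrl.get_image('side')[210:350,230:400],(728,600),interpolation=cv2.INTER_CUBIC))"
```

```text
time: 22.95
position: [0.5599, 0.151, 0.2131]
tool_rot: [3.122, -0.351, 0.0]
ft_force: [-0.9, -0.0, 0.1]
grip_width: 1.001
time: 23.75
position: [0.5599, 0.151, 0.213]
tool_rot: [2.831, 1.36, -0.0]
ft_force: [0.4, 0.2, 0.4]
grip_width: 1.001
[0.55987372 0.1509621  0.21297236] [0.38033012 0.24644757 0.40963595] [ 0.5   0.33 -0.98  1.64  0.28  1.32  0.38]
51.325055441561965 [ 6.24901294e-01  7.80703726e-01 -2.54025984e-04]
```

View pics/w7.png

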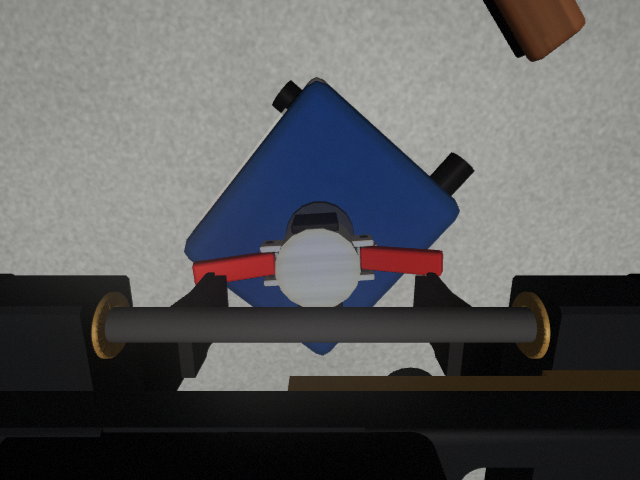

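View pics/s7.png

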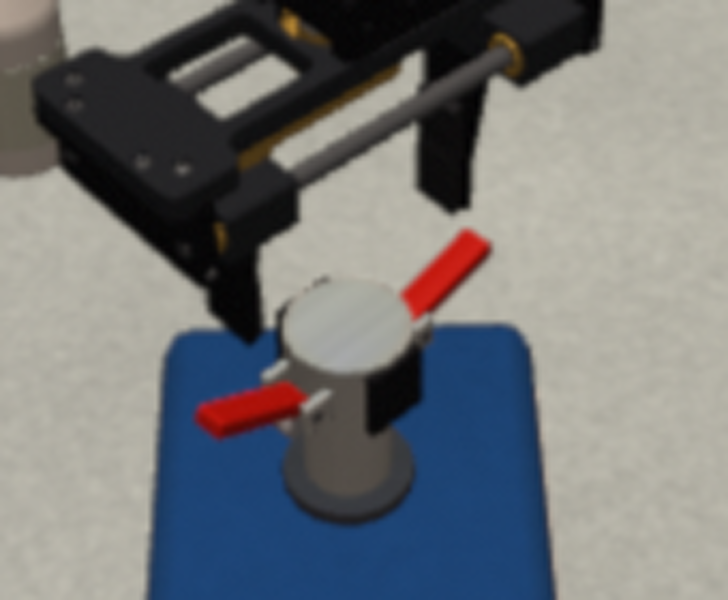

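Cap seated upright on the neck, arms up and unequal. I'll finish the yaw and measure the arm angles, so that both fingers touch together.

```bash
python3 -m crank '{"dp": [[0,0,0],[0,0,0],[0,0,0],[0,0,0],[0,0,0],[0,0,0],[0,0,0],[0,0,0]], "delta_rot": [[0,0,-0.065],[0,0,0],[0,0,0],[0,0,0],[0,0,0],[0,0,0],[0,0,0],[0,0,0]]}'; python3 - <<'E'
from h import *
import pickle
s=ctrl.get_state();i=ctrl.camera_info("wrist");im=ctrl.get_image("wrist");pickle.dump((i,s),open("w8.pkl","wb"));cv2.imwrite("pics/w8.png",im)
cv2.imwrite("pics/c8.png",cv2.convertScaleAbs(cv2.resize(im[190:340,180:460],None,fx=2.85,fy=2.85,interpolation=cv2.INTER_CUBIC),alpha=1.6))
print(s["position"],s["tool_rot"],proj("wrist",s["position"]+[0,0,.1622-s["position"][2]],i))
E
```

```text
time: 24.65
position: [0.5599, 0.1511, 0.2129]
tool_rot: [2.79, 1.443, -0.0]
ft_force: [-0.2, 0.3, 0.2]
grip_width: 0.999
[0.55994801 0.1510774  0.21292262] [ 2.79021341e+00  1.44348992e+00 -6.34842907e-05] [318.25811623 271.36719179]
```

View pics/c8.png

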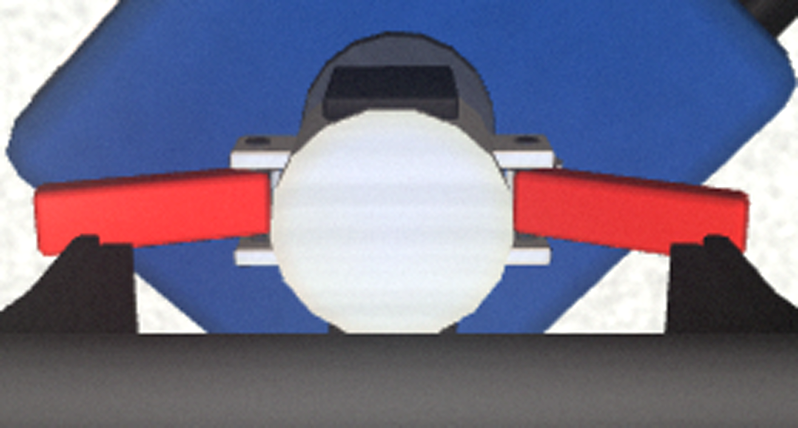

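```bash
python3 - <<'E'
from h import *
import pickle
i,s=pickle.load(open("w8.pkl","rb"))
Rw=R.from_rotvec(s["tool_rot"]);c=np.r_[s["position"][:2],.1437]+Rw.apply([0,-.001,0])
print("side cap top",proj("side",c+[0,0,.0185]),"meas",(347/4.282+230,326/4.286+210))
x=Rw.apply([1,0,0])
for sg,n in((-1,"L"),(1,"R")):
  for e in(10,15,20,25,30,35):
    e_=np.radians(e);ed=x*sg
    tip=c+[0,0,-.0025]+ed*(.028+.045*np.cos(e_))+np.array([0,0,.045*np.sin(e_)])
    up=tip+.004*(np.array([0,0,1])*np.cos(e_)-ed*np.sin(e_))+Rw.apply([0,-.007,0])
    print(n,e,"side tip",proj("side",tip).round(1),"wrist upper corner",proj("wrist",up,i).round(1))
E
python3 -c "
import cv2;im=cv2.imread('pics/w8.png')[235:285,185:225];im2=cv2.imread('pics/w8.png')[235:285,415:455]
import numpy as np
cv2.imwrite('pics/c9.png',cv2.convertScaleAbs(cv2.resize(np.hstack([im,im2]),None,fx=10,fy=10,interpolation=0),alpha=1.5))"
```

```text
side cap top [310.19269993 284.72846529] meas (311.0368986454928, 286.0615958936071)
L 10 side tip [341.9 267.8] wrist upper corner [192.1 252.3]
L 15 side tip [341.6 266.4] wrist upper corner [192.  254.3]
L 20 side tip [341.2 265.1] wrist upper corner [192.6 256.3]
L 25 side tip [340.6 263.9] wrist upper corner [193.8 258.3]
L 30 side tip [339.9 262.9] wrist upper corner [195.8 260.2]
L 35 side tip [339.  262.1] wrist upper corner [198.5 262.1]
R 10 side tip [275.7 315.5] wrist upper corner [444.6 252.6]
R 15 side tip [276.  313.5] wrist upper corner [444.6 254.6]
R 20 side tip [276.4 311.5] wrist upper corner [444.  256.6]
R 25 side tip [277.  309.3] wrist upper corner [442.6 258.5]
R 30 side tip [277.8 307.1] wrist upper corner [440.6 260.5]
R 35 side tip [278.7 304.9] wrist upper corner [437.9 262.4]
```

View pics/c9.png

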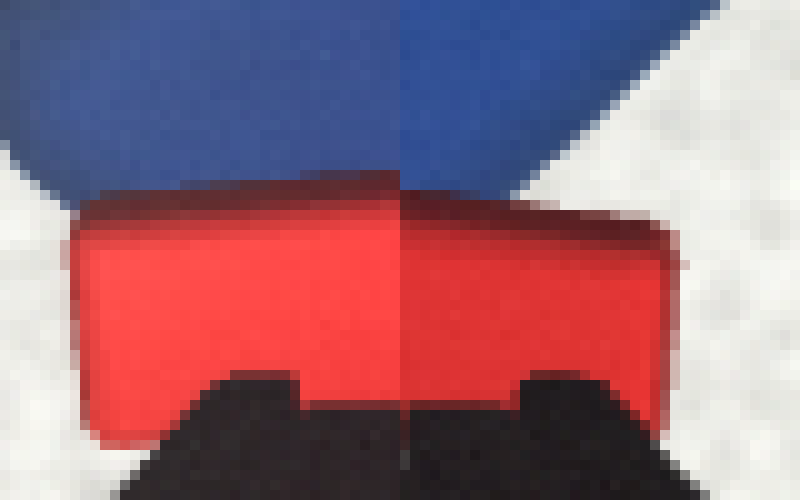

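Both arms estimated: tool -x arm about 22° up, +x arm about 30° up. I'll tilt the gripper 0.047 rad so the fingers meet both together, and level it again as they go down.

```bash
python3 -m crank '{"dp": [[0,-0.1,0.5],[0,0,0.5],[0,0,0.5],[0,0,0.5],[0,0,0.4],[0,0,0],[0,0,0],[0,0,0]], "delta_rot": [[0,0.047,0],[0,0,0],[0,0,0],[0,0,0],[0,0,0],[0,0,0],[0,0,0],[0,0,0]]}'; python3 - <<'E'
from h import *
s=ctrl.get_state();print(s["position"],s["ft_force"],R.from_rotvec(s["tool_rot"]).as_matrix().round(3).tolist())
cv2.imwrite('pics/s10.png',cv2.resize(ctrl.get_image('side')[210:350,230:400],(728,600),interpolation=cv2.INTER_CUBIC))
E
```

```text
time: 25.5
position: [0.5598, 0.1526, 0.1891]
tool_rot: [-2.77, -1.434, -0.066]
ft_force: [-0.6, 1.0, -0.4]
grip_width: 0.998
[0.55981609 0.15257732 0.18914833] [-0.57349253  0.96965206 -0.4441069 ] [[0.577, 0.816, 0.027], [0.816, -0.577, 0.038], [0.047, 0.0, -0.999]]
```

View pics/s10.png

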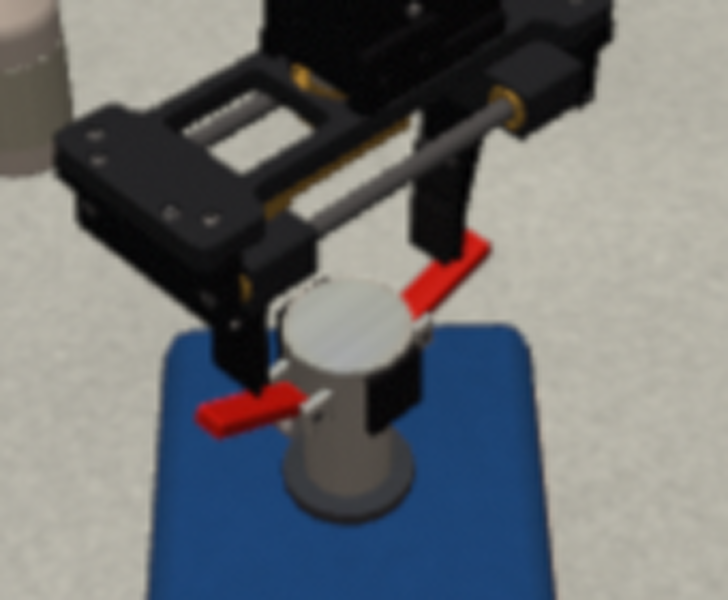

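```bash
python3 -m crank '{"dp": [[-0.2,0,0.2],[0,0,0.2],[0,0,0.1],[0,0,0.1],[0,0,0.1],[0,0,0],[0,0,0],[0,0,0]], "delta_rot": [[0,0,0],[0,0,0],[0,0,0],[0,0,0],[0,0,0],[0,0,0],[0,0,0],[0,0,0]]}'; python3 - <<'E'
from h import *
s=ctrl.get_state();print(s["position"],s["ft_force"],s["torque"])
E
```

```text
time: 26.35
position: [0.5587, 0.151, 0.1819]
tool_rot: [-2.77, -1.434, -0.065]
ft_force: [-0.1, 0.2, 0.2]
grip_width: 1.001
[0.55873013 0.15101466 0.18191259] [-0.14133864  0.20888396  0.21349405] [ 0.03212922 -0.09236165 -0.06156988]
```

```bash
python3 -m crank '{"dp": [[0,0,0.1],[0,0,0.1],[0,0,0.1],[0,0,0],[0,0,0],[0,0,0],[0,0,0],[0,0,0]], "delta_rot": [[0,0,0],[0,0,0],[0,0,0],[0,0,0],[0,0,0],[0,0,0],[0,0,0],[0,0,0]]}'; python3 - <<'E'
from h import *
s=ctrl.get_state();print(s["position"],s["ft_force"],s["torque"])
cv2.imwrite('pics/s11.png',cv2.resize(ctrl.get_image('side')[210:350,230:400],(728,600),interpolation=cv2.INTER_CUBIC))
cv2.imwrite('pics/w11.png',ctrl.get_image('wrist'))
E
```

```text
time: 27.15
position: [0.5588, 0.1511, 0.1789]
tool_rot: [-2.77, -1.434, -0.065]
ft_force: [-0.6, 0.1, 0.1]
grip_width: 0.999
[0.55878864 0.1511108  0.17889841] [-0.55112852  0.08934542  0.11952828] [ 0.03033445 -0.07627754  0.01694052]
```

View pics/s11.png

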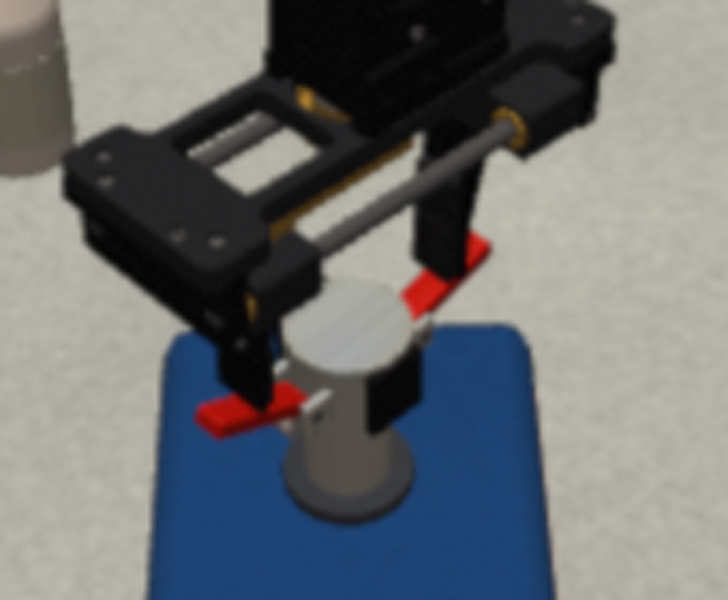

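View pics/w11.png

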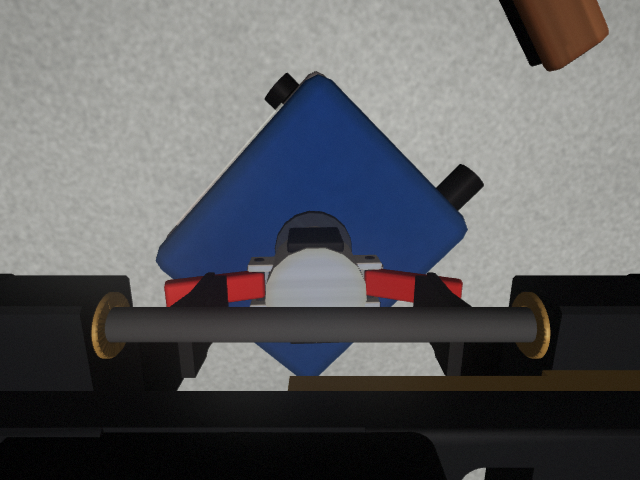

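```bash
python3 -m crank '{"dp": [[0,0,0.1],[0,0,0.1],[0,0,0],[0,0,0],[0,0,0],[0,0,0],[0,0,0],[0,0,0]], "delta_rot": [[0,0,0],[0,0,0],[0,0,0],[0,0,0],[0,0,0],[0,0,0],[0,0,0],[0,0,0]]}'; python3 - <<'E'
from h import *
s=ctrl.get_state();print(s["position"],s["ft_force"],R.from_rotvec(s["tool_rot"]).inv().apply(s["torque"]))
E
```

```text
time: 28.05
position: [0.5588, 0.1512, 0.1769]
tool_rot: [-2.771, -1.434, -0.065]
ft_force: [-0.2, -0.0, 0.6]
grip_width: 0.997
[0.55884677 0.15117517 0.17688586] [-0.23935562 -0.04573563  0.64795655] [-0.0581393   0.02231667  0.00105503]
```

```bash
python3 -m crank '{"dp": [[0,0,0.1],[0,0,0.1],[0,0,0],[0,0,0],[0,0,0],[0,0,0],[0,0,0],[0,0,0]], "delta_rot": [[0,0,0],[0,0,0],[0,0,0],[0,0,0],[0,0,0],[0,0,0],[0,0,0],[0,0,0]]}'; python3 - <<'E'
from h import *
s=ctrl.get_state();print(s["position"],s["ft_force"],R.from_rotvec(s["tool_rot"]).inv().apply(s["torque"]))
cv2.imwrite('pics/s12.png',cv2.resize(ctrl.get_image('side')[210:350,230:400],(728,600),interpolation=cv2.INTER_CUBIC))
E
```

```text
time: 28.85
position: [0.5589, 0.1512, 0.1748]
tool_rot: [-2.77, -1.434, -0.065]
ft_force: [-0.5, -0.5, 0.4]
grip_width: 1.0
[0.55885229 0.15124435 0.17483051] [-0.51132433 -0.53570496  0.39611821] [-0.10977531  0.01411989 -0.02256433]
```

View pics/s12.png

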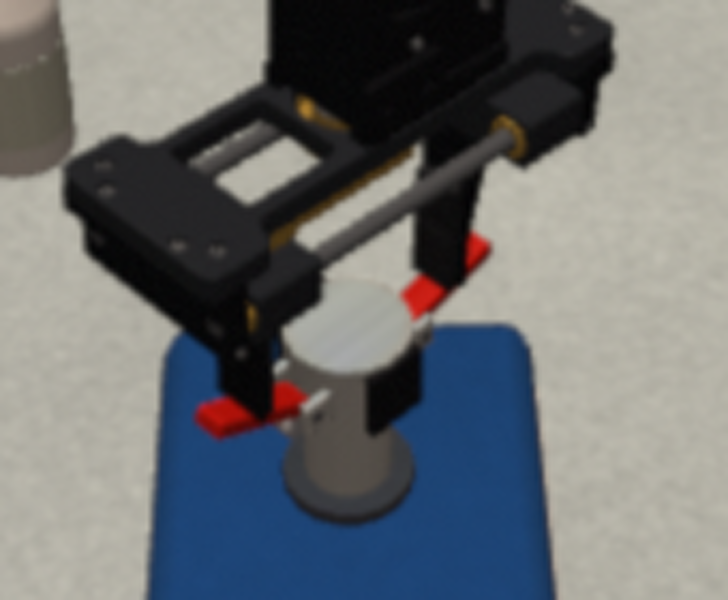

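```bash
python3 -m crank '{"dp": [[0,0,0.1],[0,0,0.1],[0,0,0.1],[0,0,0],[0,0,0],[0,0,0],[0,0,0],[0,0,0]], "delta_rot": [[0,0,0],[0,0,0],[0,0,0],[0,0,0],[0,0,0],[0,0,0],[0,0,0],[0,0,0]]}'; python3 - <<'E'
from h import *
s=ctrl.get_state();print(s["position"],s["ft_force"],R.from_rotvec(s["tool_rot"]).inv().apply(s["torque"]))
cv2.imwrite('pics/s13.png',cv2.resize(ctrl.get_image('side')[210:350,230:400],(728,600),interpolation=cv2.INTER_CUBIC))
E
```

```text
time: 29.7
position: [0.5593, 0.1517, 0.1722]
tool_rot: [-2.77, -1.434, -0.067]
ft_force: [0.4, 1.7, 5.2]
grip_width: 0.999
[0.55932379 0.15174384 0.17220715] [0.40686318 1.701999   5.21116339] [-0.0261149   0.51806793 -0.03611616]
```

View pics/s13.png

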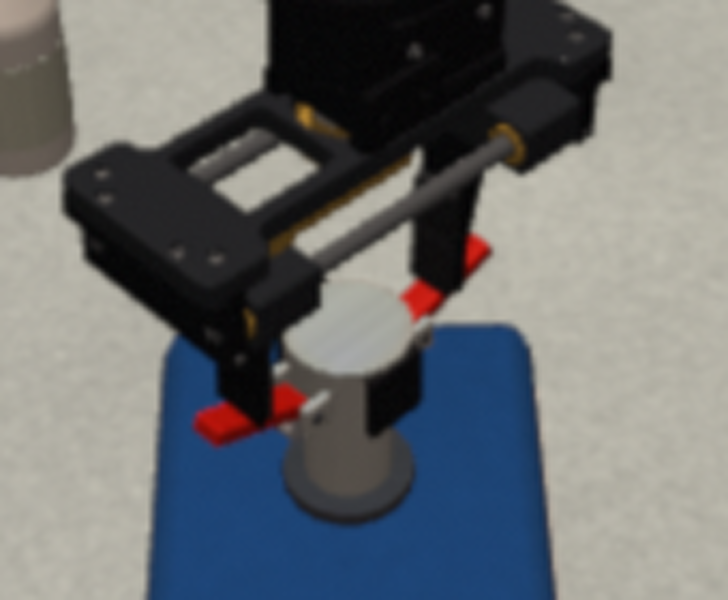

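```bash
python3 -m crank '{"dp": [[0,0,0.05],[0,0,0.05],[0,0,0.05],[0,0,0],[0,0,0],[0,0,0],[0,0,0],[0,0,0]], "delta_rot": [[0,0.01,0],[0,0.01,0],[0,0.01,0],[0,0,0],[0,0,0],[0,0,0],[0,0,0],[0,0,0]]}'; python3 - <<'E'
from h import *
s=ctrl.get_state();print(s["position"],s["ft_force"],R.from_rotvec(s["tool_rot"]).inv().apply(s["torque"]))
E
```

```text
time: 30.55
position: [0.5586, 0.1505, 0.1701]
tool_rot: [-2.758, -1.426, -0.103]
ft_force: [-1.0, -0.5, 5.5]
grip_width: 1.001
[0.55859332 0.15049922 0.17011413] [-0.9941092  -0.51831052  5.53449659] [-0.00373407 -0.17811199 -0.02786476]
```

```bash
python3 -m crank '{"dp": [[0,0,0.1],[0,0,0.1],[0,0,0.1],[0,0,0.1],[0,0,0.1],[0,0,0.1],[0,0,0],[0,0,0]], "delta_rot": [[0,-0.005,0],[0,-0.008,0],[0,-0.008,0],[0,-0.008,0],[0,-0.008,0],[0,-0.008,0],[0,0,0],[0,0,0]]}'; python3 - <<'E'
from h import *
s=ctrl.get_state();print(s["position"],s["ft_force"],R.from_rotvec(s["tool_rot"]).inv().apply(s["torque"]))
cv2.imwrite('pics/s14.png',cv2.resize(ctrl.get_image('side')[210:350,230:400],(728,600),interpolation=cv2.INTER_CUBIC))
E
```

```text
time: 31.35
position: [0.559, 0.1509, 0.1644]
tool_rot: [-2.778, -1.437, -0.042]
ft_force: [-0.8, -1.2, 6.5]
grip_width: 1.001
[0.55901525 0.15094174 0.16440206] [-0.79358293 -1.1761366   6.48457125] [-0.07272421 -0.20846864  0.0435487 ]
```

View pics/s14.png

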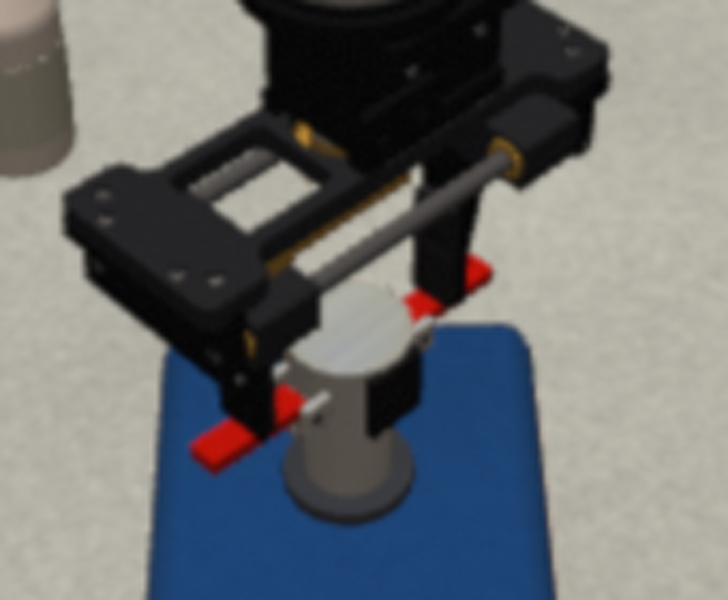

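Both arms are going down together, nearly level now, with about 6 N total.

```bash
python3 -m crank '{"dp": [[0,0,0.1],[0,0,0.1],[0,0,0.1],[0,0,0.1],[0,0,0.1],[0,0,0.1],[0,0,0],[0,0,0]], "delta_rot": [[0,-0.008,0],[0,-0.008,0],[0,-0.008,0],[0,-0.008,0],[0,0,0],[0,0,0],[0,0,0],[0,0,0]]}'; python3 - <<'E'
from h import *
s=ctrl.get_state();print(s["position"],s["ft_force"],R.from_rotvec(s["tool_rot"]).inv().apply(s["torque"]))
E
```

```text
time: 32.2
position: [0.5593, 0.1513, 0.1587]
tool_rot: [2.79, 1.443, -0.001]
ft_force: [-1.8, 0.1, 6.4]
grip_width: 0.997
[0.55933774 0.15132909 0.15866844] [-1.78127679  0.12166805  6.43106359] [-0.07701243  0.06286302  0.01258113]
```

```bash
python3 -m crank '{"dp": [[0,0,0.1],[0,0,0.1],[0,0,0.1],[0,0,0.1],[0,0,0.1],[0,0,0],[0,0,0],[0,0,0]], "delta_rot": [[0,0,0],[0,0,0],[0,0,0],[0,0,0],[0,0,0],[0,0,0],[0,0,0],[0,0,0]]}'; python3 - <<'E'
from h import *
s=ctrl.get_state();print(s["position"],s["ft_force"],R.from_rotvec(s["tool_rot"]).inv().apply(s["torque"]))
cv2.imwrite('pics/s15.png',cv2.resize(ctrl.get_image('side')[210:350,230:400],(728,600),interpolation=cv2.INTER_CUBIC))
E
```

```text
time: 33.0
position: [0.5594, 0.1514, 0.1538]
tool_rot: [2.79, 1.443, -0.0]
ft_force: [-1.2, -0.4, 6.7]
grip_width: 0.999
[0.55938385 0.15139617 0.15381204] [-1.17092196 -0.43780765  6.66606325] [-0.06946423 -0.00272878  0.06163141]
```

View pics/s15.png

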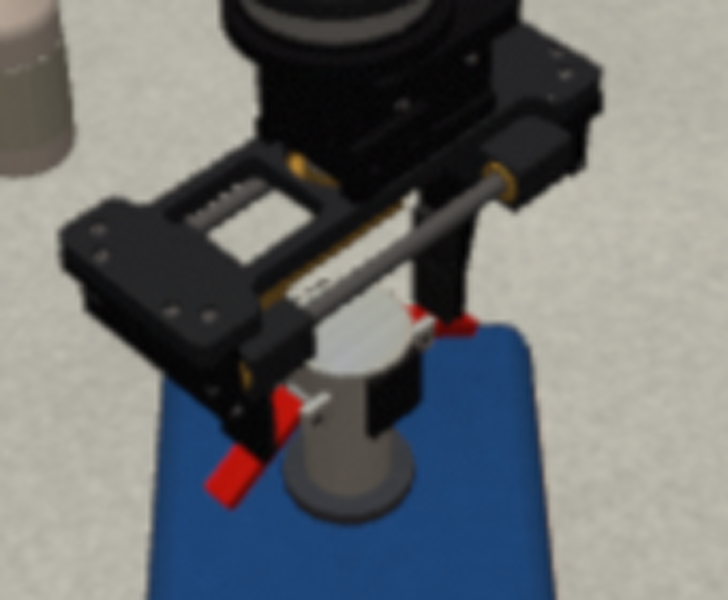

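```bash
python3 -m crank '{"dp": [[0,0,0.1],[0,0,0.1],[0,0,0.1],[0,0,0.1],[0,0,0],[0,0,0],[0,0,0],[0,0,0]], "delta_rot": [[0,0,0],[0,0,0],[0,0,0],[0,0,0],[0,0,0],[0,0,0],[0,0,0],[0,0,0]]}'; python3 - <<'E'
from h import *
s=ctrl.get_state();print(s["position"],s["ft_force"],R.from_rotvec(s["tool_rot"]).inv().apply(s["torque"]))
E
```

```text
time: 33.85
position: [0.5594, 0.1512, 0.1497]
tool_rot: [2.79, 1.443, -0.001]
ft_force: [-0.9, -0.7, 7.7]
grip_width: 0.998
[0.55936777 0.15116808 0.14965877] [-0.85107752 -0.66906294  7.71623758] [-0.12082937  0.04097417  0.01085408]
```

```bash
python3 -m crank '{"dp": [[0,0,0.1],[0,0,0.1],[0,0,0.1],[0,0,0.1],[0,0,0],[0,0,0],[0,0,0],[0,0,0]], "delta_rot": [[0,0,0],[0,0,0],[0,0,0],[0,0,0],[0,0,0],[0,0,0],[0,0,0],[0,0,0]]}'; python3 - <<'E'
from h import *
s=ctrl.get_state();print(s["position"],s["ft_force"],R.from_rotvec(s["tool_rot"]).inv().apply(s["torque"]))
E
```

```text
time: 34.65
position: [0.5592, 0.151, 0.1454]
tool_rot: [2.79, 1.443, -0.001]
ft_force: [0.4, -0.7, 5.3]
grip_width: 0.996
[0.55924051 0.15104248 0.1454182 ] [ 0.37612678 -0.70690657  5.34890548] [-0.14438497  0.05959758  0.01333526]
```

```bash
python3 -m crank '{"dp": [[0,0,0.1],[0,0,0.1],[0,0,0.1],[0,0,0.1],[0,0,0.1],[0,0,0],[0,0,0],[0,0,0]], "delta_rot": [[0,0,0],[0,0,0],[0,0,0],[0,0,0],[0,0,0],[0,0,0],[0,0,0],[0,0,0]]}'; python3 - <<'E'
from h import *
s=ctrl.get_state();print(s["position"],s["ft_force"],R.from_rotvec(s["tool_rot"]).inv().apply(s["torque"]))
E
```

```text
time: 35.45
position: [0.5591, 0.1512, 0.1402]
tool_rot: [2.79, 1.443, -0.001]
ft_force: [0.0, -1.2, 4.0]
grip_width: 1.002
[0.55912724 0.15122754 0.14018554] [ 0.0237248  -1.21175433  4.01475502] [-0.20651199 -0.10296649 -0.00388198]
```

```bash
python3 -m crank '{"dp": [[0,0,0.1],[0,0,0.1],[0,0,0.1],[0,0,0.1],[0,0,0.1],[0,0,0],[0,0,0],[0,0,0]], "delta_rot": [[0,0,0],[0,0,0],[0,0,0],[0,0,0],[0,0,0],[0,0,0],[0,0,0],[0,0,0]]}'; python3 - <<'E'
from h import *
s=ctrl.get_state();print(s["position"],s["ft_force"],R.from_rotvec(s["tool_rot"]).inv().apply(s["torque"]))
cv2.imwrite('pics/s16.png',cv2.resize(ctrl.get_image('side')[210:350,230:400],(728,600),interpolation=cv2.INTER_CUBIC))
E
```

```text
time: 36.25
position: [0.5591, 0.1518, 0.1352]
tool_rot: [-2.79, -1.444, 0.001]
ft_force: [0.3, -0.3, 2.9]
grip_width: 1.006
[0.55911086 0.15183843 0.1352258 ] [ 0.29541684 -0.27711701  2.92376699] [-0.11099668  0.10992736  0.01812382]
```

View pics/s16.png

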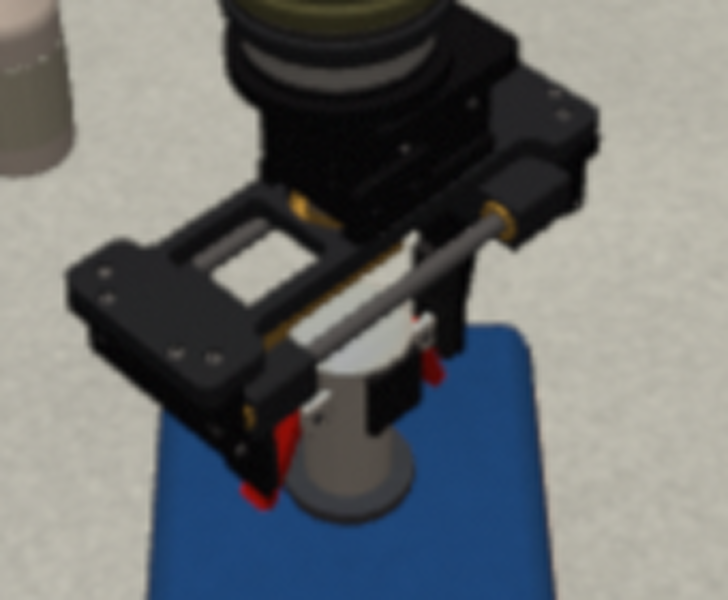

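```bash
python3 -m crank '{"dp": [[0,0,0.15],[0,0,0.2],[0,0,0.2],[0,0,0.2],[0,0,0.2],[0,0,0.2],[0,0,0.1],[0,0,0]], "delta_rot": [[0,0,0],[0,0,0],[0,0,0],[0,0,0],[0,0,0],[0,0,0],[0,0,0],[0,0,0]]}'; python3 - <<'E'
from h import *
s=ctrl.get_state();print(s["position"],s["ft_force"],R.from_rotvec(s["tool_rot"]).inv().apply(s["torque"]))
E
```

```text
time: 37.1
position: [0.5591, 0.1517, 0.1225]
tool_rot: [-2.79, -1.444, 0.001]
ft_force: [0.6, -0.2, 2.6]
grip_width: 1.001
[0.55910216 0.15168106 0.1225488 ] [ 0.58386827 -0.2179982   2.60022208] [-0.1066889   0.06244057 -0.02761375]
```

```bash
python3 -m crank '{"dp": [[0,0,0],[0,0,0],[0,0,0],[0,0,0],[0,0,0],[0,0,0],[0,0,0],[0,0,0]], "delta_rot": [[0,0,0],[0,0,0],[0,0,0],[0,0,0],[0,0,0],[0,0,0],[0,0,0],[0,0,0]]}' 6 15; python3 - <<'E'
from h import *
s=ctrl.get_state();print(s["position"],s["ft_force"],R.from_rotvec(s["tool_rot"]).inv().apply(s["torque"]),s["grip_width"]*87)
E
```

```text
time: 37.9
position: [0.5578, 0.1504, 0.1214]
tool_rot: [2.79, 1.443, -0.007]
ft_force: [-3.2, -4.0, -11.0]
grip_width: 0.732
[0.55782187 0.15043378 0.12144731] [ -3.19523262  -3.9655977  -11.01929675] [-0.03796499 -0.96590706  0.0235534 ] 63.72594047364651
```

```bash
python3 -m crank '{"dp": [[0,0,0.1],[0,0,0],[0,0,0],[0,0,0],[0,0,0],[0,0,0],[0,0,0],[0,0,0]], "delta_rot": [[0,0,0],[0,0,0],[0,0,0],[0,0,0],[0,0,0],[0,0,0],[0,0,0],[0,0,0]]}' 6 25; python3 -m crank '{"dp": [[0,0,0],[0,0,0],[0,0,0],[0,0,0],[0,0,0],[0,0,0],[0,0,0],[0,0,0]], "delta_rot": [[0,0,0],[0,0,0],[0,0,0],[0,0,0],[0,0,0],[0,0,0],[0,0,0],[0,0,0]]}' 8.7
python3 - <<'E'
from h import *
s=ctrl.get_state();print(s["position"],s["ft_force"],R.from_rotvec(s["tool_rot"]).inv().apply(s["torque"]),s["grip_width"]*87)
cv2.imwrite('pics/s17.png',cv2.resize(ctrl.get_image('side')[210:350,230:400],(728,600),interpolation=cv2.INTER_CUBIC))
E
```

```text
time: 38.7
position: [0.5579, 0.1505, 0.1213]
tool_rot: [2.79, 1.443, -0.007]
ft_force: [-4.9, -4.4, -7.0]
grip_width: 0.73
time: 39.5
position: [0.5593, 0.1519, 0.1219]
tool_rot: [2.79, 1.444, 0.0]
ft_force: [0.4, -0.1, 0.2]
grip_width: 1.001
[0.55931809 0.15185313 0.12188864] [ 0.39645018 -0.10961088  0.23960467] [-0.06521515  0.13174169 -0.03732484] 87.08881016223702
```

View pics/s17.png

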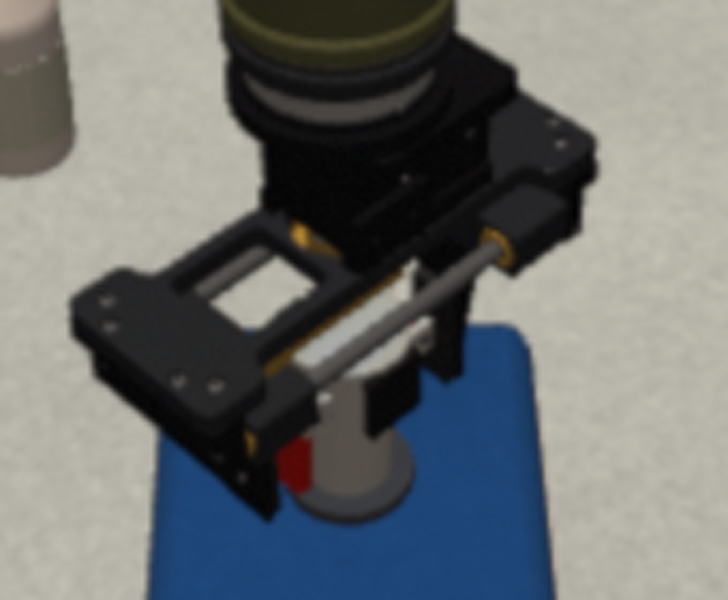

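```bash
python3 -m crank '{"dp": [[-0.1,0,-0.3],[0,0,-1],[0,0,-1.5],[0,0,-2],[0,0,-3],[0,0,-3],[0,0,-3],[0,0,0]], "delta_rot": [[0,0,0],[0,0,0],[0,0,0],[0,0,0],[0,0,0],[0,0,0],[0,0,0],[0,0,0]]}'; python3 -m crank '{"dp": [[0,2,0],[0,3,0],[0,3,0],[0,2,0],[0,0,0],[0,0,0],[0,0,0],[0,0,0]], "delta_rot": [[0,0,0],[0,0,0],[0,0,0],[0,0,0],[0,0,0],[0,0,0],[0,0,0],[0,0,0]]}'
python3 - <<'E'
from h import *
s=ctrl.get_state();print(s["position"],s["ft_force"])
a=ctrl.get_image('side');cv2.imwrite('pics/s18f.png',a)
b=ctrl.get_image('wrist');cv2.imwrite('pics/w18.png',b);cv2.imwrite('pics/t18.png',ctrl.get_image('top'))
cv2.imwrite('pics/s18.png',cv2.resize(a[250:350,260:370],(660,600),interpolation=cv2.INTER_CUBIC))
E
```

```text
time: 40.35
position: [0.5609, 0.1525, 0.2658]
tool_rot: [2.788, 1.443, 0.013]
ft_force: [-0.7, 0.6, -1.1]
grip_width: 1.004
time: 41.15
position: [0.6395, 0.0946, 0.2604]
tool_rot: [2.788, 1.446, 0.0]
ft_force: [-0.2, -0.1, 0.5]
grip_width: 1.001
[0.63946419 0.09456369 0.2604059 ] [-0.20060126 -0.07030302  0.5171621 ]
```

View pics/s18.png

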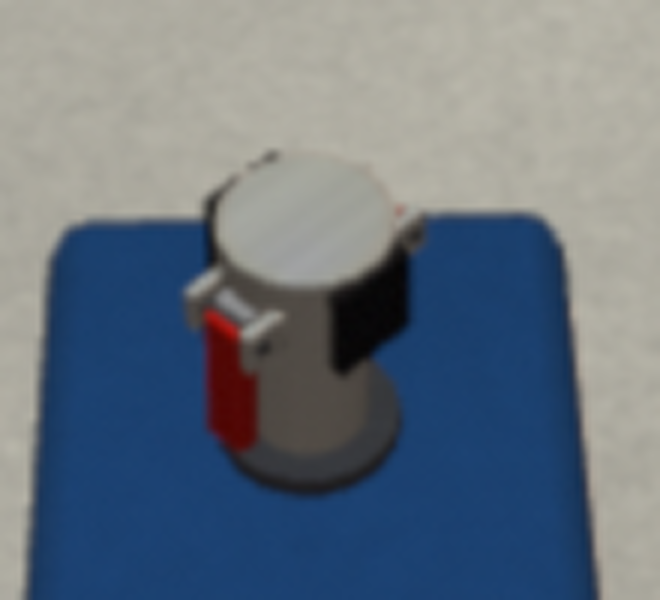

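View pics/w18.png

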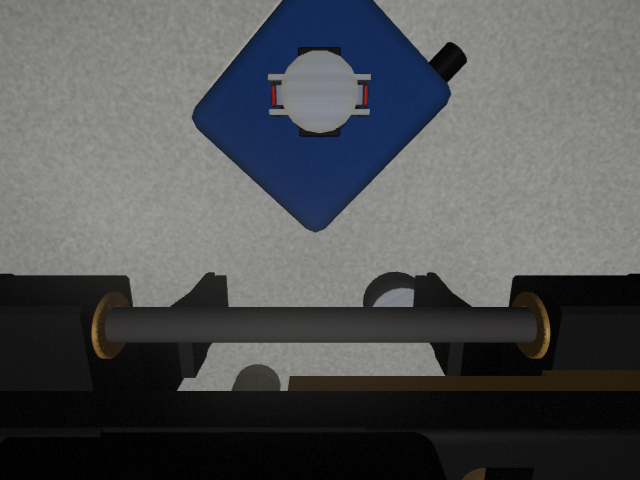

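View pics/t18.png

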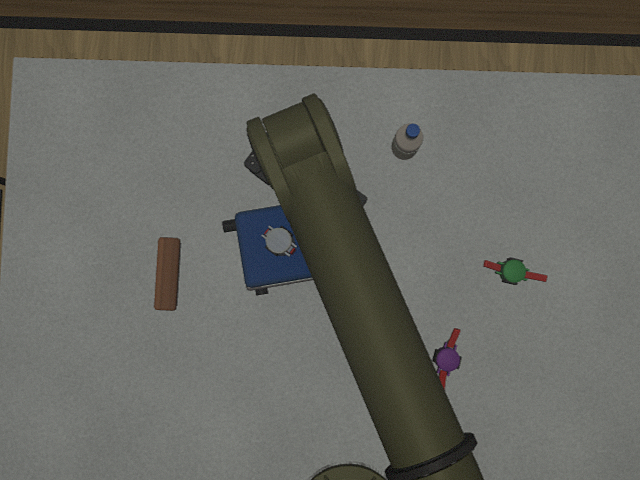

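The cap sits square: in the wrist view it is at (320,92), with both arms seen edge-on and symmetric at x≈274 and 366. In the side view the near arm lies along the neck. The brush and bottle are at their original pixels and the tool touches nothing, so I'm handing in.

```bash
python3 -c "
from bench import ctrl
print(ctrl.get_state()['time']);print(ctrl.close_job())"
```

```text
41.3
the job is handed in; nothing more can be done
None
```

The steamer is closed: the cap is over the filler neck, its seal is bedded, and both red arms are down and locked. I handed the job in at 41.3 s of the 72 s allowed; no verdict comes back.

- **Bedding the seal:** I set the aluminium cap on the neck with both arms up and pushed down. The two readings, 0.8 s apart, were 19.0 and 18.5 N at the wrist, so about 21–22 N on the neck with the cap's weight. I estimate the neck's true top at about 157 mm above the table.
- **Swinging the arms:** Both arms went down together under the open fingers, at about 8 N or less in the readings. I tilted the gripper slightly at first because one arm stood higher. The +x finger still touched slightly before the other, at about 5 N, and I corrected that within the next step. I then squeezed the arms to their stops with 15 N, then 25 N.
- **Last checks:** The jaws stopped at 63.7 mm over the arms, against the 64 mm given for fully down. The pictures show the cap square and both arms symmetric along the neck. The wrist force read near zero with the robot clear.
- **Bystanders:** The brush and spray bottle are at their original pixels in the top view. The arm hid the polish tin there. The wrist camera saw it, but I did not measure its position; nothing came near it.
- **Sideways load:** I saw up to about 8 N sideways while bedding. During the squeeze the wrist briefly showed an 11 N downward pull on the tool. At the readings I took, the force on the neck stayed below 40 N.

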